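Fit out an index-card shelf insert in the archive

ROBOT

A 7-joint arm with a two-finger parallel gripper is mounted at the origin on the work surface. World frame = base frame: x ahead of the robot, y to its left, z up, the work surface at z = 0. Lengths are in m, angles in rad, forces in N, time in s.
With the tool pointing down it reaches from about 0.4 to 0.85 m from the base axis. Payload 10.4 kg.
Tool frame: the origin (TCP) lies between the finger pads; the fingertips stand 22 mm ahead of it and the grasp point (between the pads) lies 3 mm ahead of it (r.nose_length is the distance from the TCP to the fingertips, in m); z points along the fingers, y is the line along which they close (so a half turn about z gives the same grasp; the last joint's range is limited). The gripper opens to 87 mm and grips with 3 to 60 N. Pads are 19 mm wide; open, the fingers measure 117 mm over their backs; the gripper's body (75 mm by 190 mm) begins 51 mm behind the grasp point.
Start: joints at [1.094, 0.332, -0.065, 1.46, 0.022, 1.35, -0.088], TCP at [0.274, -0.562, 0.245] pointing down, gripper open.
Joint ranges: [-2.6, 2.6], [-0.5, 2.12], [-1.47, 1.34], [0.16, 2.42], [-1.27, 4.41], [0.06, 2.06], [-2.6, 2.6]. Speed limits (rad/s): [2.22, 2.22, 2.79, 2.79, 3.14, 3.14, 3.14].

INTERFACE

Orientations are given as a unit quaternion [x, y, z, w].
In Python, from bench import readout, cams, r gives the robot as it stands. The module is installed in compiled form; this text tells all that it offers.
- The arm moves only by the tool step_arm, never from a script. Its argument "deltas" is a list that holds one entry, the list of rows, each a list of 7 numbers: the turn, a rotation vector about the tool's x, y, z in rad, then the shift along the tool's x, y, z in m, then the opening in per cent of the stroke, from 0 (shut) to 100 (fully open). A call has 1 to 20 rows; each row is the pose to reach, as a shift and turn from the pose commanded when the call began, along the tool's axes at that moment; what a row does not reach only later rows make up. A row lasts 1/8 s, in which the tool goes at most 62.5 mm and 10.7 degrees, less where a joint would pass 70% of its speed; a pose out of reach is approached as far as the arm can. A call with a gripper value outside its range is refused whole. The fingers move at their own pace and stop on an object; "squeeze" is the grip in N (left out, the last holds). Time passes only in rows, so rows that repeat a pose let the fingers close. It gives the time, the measured TCP pose, the force, the opening and the grip force at its end, in the units of the state.
- readout.read_state(): the state, without advancing time (a new reading comes with each control period).
- cams.camera(name): name is "side" or "top" or "wrist"; returns a dict with "img" (420x560x3 uint8, red, green, blue), "fx", "fy", "cx", "cy" (pixels), "origin" and "rotation" of the camera in the world; the wrist camera has in their place "T_tool_cam" (4x4, takes a point from camera to tool coordinates, whose origin is the TCP and whose axes are the flange's). Camera axes: x right, y up, looking along -z (the intrinsics and any distortion apply to the point x, -y, -z); pixel columns grow to the right and rows downward; lengths in m; the calibration is good to about 2 mm. A picture is of the moment at which its call begins: read the wrist's pose just before it. There is no depth.
- r.close_job(): hands the job in; it is judged then, once.
The state is a dict: "time": time; "joint_positions": joint angles; "joint_vel": joint speeds; "joint_torque": joint torques, N m; "ee_pos": TCP position; "eef_rot": TCP orientation; "ft_force": force on the tool from outside, world axes, zero at the start; "torque": the same for the moment, N m; "width": finger opening in m; "grip_force": force on a finger pad.
Only numpy, scipy, OpenCV 4.12 (cv2) and the standard library are available. Lean on these libraries where they do the work, as an engineer would, in place of code of your own. Each camera call takes 0.05 s, during which the arm holds its last target. There are 200 camera calls.

TASK

First lock the grey shelf insert down with the two red-headed pins: each pin goes into one end pad, where its hole is hidden under the black brush seal, so feel for it with the pin and push it fully home. Then slide every divider upright down into a slot of the insert, fully home, one to a slot, and last stand each card box upright in the bay with the tag of its colour, squarely in the middle of the bay. Leave the mug, stapler and hole punch alone.

Things in the scene. Friction and masses are not known exactly. Their poses are not given: they have to be found in the camera images.
- insert: Grey shelf insert, fixed to the desk: base 130 mm (its x, front edge with tags to back) by 360 mm (its y), 8 mm thick. From -y to +y: end pad with seal (y = -148 mm), slot bar 24 mm wide (-94), bay (-47), slot bar (0), bay (47), slot bar (94), end pad with seal (148). Pads 60 by 58 mm, 34.5 mm high. Origin: centre of the underside, on the desk.
- seal_a (a point): Centre of the black brush seal (42 mm across) on the -y end pad, 34.5 mm above the desk. Hidden under it: a blind hole 14 mm wide, chamfered 1.5 mm, 32 mm deep, its centre anywhere within 7 mm of this point along the insert's x and within 7 mm along y. The bristles give no resistance; the hard face is 0.5 mm below. A pin that is home has its foot 30 mm below the face, head resting on it.
- seal_b (a point): Centre of the black brush seal (42 mm across) on the +y end pad, 34.5 mm above the desk. Hidden under it: a blind hole 14 mm wide, chamfered 1.5 mm, 32 mm deep, its centre anywhere within 7 mm of this point along the insert's x and within 7 mm along y. The bristles give no resistance; the hard face is 0.5 mm below. A pin that is home has its foot 30 mm below the face, head resting on it.
- slot_a (a point): Middle of the floor of the -y end slot, 8 mm above the desk. The slot is 82.5 mm long along the insert's x, 6.5 mm wide along its y, and 22 mm deep (bar top 30 mm above the desk), with a 2 mm chamfer at the mouth. A divider goes in lower edge first; once in, it may lean by up to 0.12 rad.
- slot_b (a point): Middle of the floor of the middle slot, 8 mm above the desk. The slot is 82.5 mm long along the insert's x, 6.5 mm wide along its y, and 22 mm deep (bar top 30 mm above the desk), with a 2 mm chamfer at the mouth. A divider goes in lower edge first; once in, it may lean by up to 0.12 rad.
- slot_c (a point): Middle of the floor of the +y end slot, 8 mm above the desk. The slot is 82.5 mm long along the insert's x, 6.5 mm wide along its y, and 22 mm deep (bar top 30 mm above the desk), with a 2 mm chamfer at the mouth. A divider goes in lower edge first; once in, it may lean by up to 0.12 rad.
- tag_teal: Teal tag (12 by 44 by 22 mm tall) fixed to the front edge of the insert, in the middle of the bay meant for the card box of that colour; which bay is which varies. Origin: centre of its underside on the desk; axes as the insert's. The bay is 70 mm wide, its floor 8 mm above the desk; its middle lies 72 mm from this origin along +x.
- tag_orange: Orange tag (12 by 44 by 22 mm tall) fixed to the front edge of the insert, in the middle of the bay meant for the card box of that colour; which bay is which varies. Origin: centre of its underside on the desk; axes as the insert's. The bay is 70 mm wide, its floor 8 mm above the desk; its middle lies 72 mm from this origin along +x.
- pin_1: Locking pin, 70 mm tall, 80 g: steel shaft 12 mm in diameter and 30 mm long, foot chamfered 2 mm, under a red cylindrical head 24 mm in diameter, 40 mm tall. Origin: centre of the foot; z up along the pin. At the start it stands in the pin stand, head resting on the stand, origin 4 mm above the desk. Either pin fits either hole.
- pin_2: Locking pin, 70 mm tall, 80 g: steel shaft 12 mm in diameter and 30 mm long, foot chamfered 2 mm, under a red cylindrical head 24 mm in diameter, 40 mm tall. Origin: centre of the foot; z up along the pin. At the start it stands in the pin stand, head resting on the stand, origin 4 mm above the desk. Either pin fits either hole.
- divider_1: Upright steel plate 80 mm (its x) by 4 mm (its y) by 68 mm tall, with a blue grip block on top, 40 by 12 mm, from 65 to 95 mm above the origin. About 150 g. Origin: centre of the lower edge; z up. At the start it stands in the divider stand, lower edge 8 mm above the desk. Absent in some runs. Either divider fits either slot.
- divider_2: Upright steel plate 80 mm (its x) by 4 mm (its y) by 68 mm tall, with a blue grip block on top, 40 by 12 mm, from 65 to 95 mm above the origin. About 150 g. Origin: centre of the lower edge; z up. At the start it stands in the divider stand, lower edge 8 mm above the desk. Absent in some runs. Either divider fits either slot.
- divider_3: Upright steel plate 80 mm (its x) by 4 mm (its y) by 68 mm tall, with a blue grip block on top, 40 by 12 mm, from 65 to 95 mm above the origin. About 150 g. Origin: centre of the lower edge; z up. At the start it stands in the divider stand, lower edge 8 mm above the desk. Absent in some runs. Either divider fits either slot.
- cards_teal: Closed index-card box, rigid, standing upright on the desk at the start: dark grey with teal trim, 100 mm (its x) by 56 mm (its y) by 45 mm tall, with a teal grip along the middle of its top, 60 mm (x) by 16 mm (y), from 45 to 85 mm above the origin. About 300 g. Origin: centre of the underside; z up. Absent in some runs.
- cards_orange: Closed index-card box, rigid, standing upright on the desk at the start: dark grey with orange trim, 100 mm (its x) by 56 mm (its y) by 45 mm tall, with a orange grip along the middle of its top, 60 mm (x) by 16 mm (y), from 45 to 85 mm above the origin. About 300 g. Origin: centre of the underside; z up. Absent in some runs.
- pin_stand: Grey plastic block fixed to the desk, 50 by 130 by 34 mm tall, with two 16 mm holes at y = -40 and +40 mm that hold the pins at the start. Origin: centre of the underside.
- divider_stand: Grey plastic block fixed to the desk, 110 by 130 by 30 mm tall, with three slots along its x at y = -44, 0 and +44 mm (85 by 9 mm, floor 8 mm above the desk) that hold the dividers at the start. Origin: centre of the underside.
- mug: White mug, 76 mm across, 85 mm tall; to be left alone. Origin: centre of the underside.
- stapler: Black stapler, 150 by 36 by 48 mm tall; to be left alone. Origin: centre of the underside.
- hole_punch: Black and steel hole punch, 100 by 120 by 62 mm tall; to be left alone. Origin: centre of the underside.
Mind the look-alikes: they are no part of the job. Leave any purple, turquoise or yellow look-alike of the pin_2 alone.

How it is judged:
By the outcome, as a careful person would: the job done as asked, in the order asked, and still so for the second after the job is handed in, with the robot touching nothing.
Of divider_1, divider_2, divider_3 only 2 to 3 are there at a start; the rules pass over those that are not, and their reading is None.
Of cards_teal, cards_orange only 1 to 2 are there at a start; the rules pass over those that are not, and their reading is None.
At some moment in a run one of cards_teal, cards_orange may be knocked a few centimetres aside while the robot is not near it.
It also fails if it takes over 210 s, if anything falls off the work surface, if the arm or the gripper's body presses on something with over 40 N, if the wrist force passes 120 N, or if a joint passes its speed limit or range.

## Working session

There is one attempt and no reset: what is moved stays moved. The work goes in short steps, Python scripts to look and compute and a tool call to move; the robot and the scene stay as the last step left them, time stands still between calls to the robot, and variables do not carry over. Pictures are saved under pics/ and viewed, at most 17 in all, crops included, and the job is handed in when it is done.

Besides the shell and the picture viewer there is one more tool, called after ">>>" by a JSON object that holds its "method" and its "body", one argument or row to a line. step_arm: Moves the arm, as the interface text tells. Its arguments: {"type":"object","properties":{"deltas":{"type":"array"},"squeeze":{"type":"number"}},"required":["deltas"]}

```bash
mkdir -p pics; python3 - <<'E'
from bench import readout,cams,r
import cv2,numpy as np,pickle
s=readout.read_state();print({k:np.round(v,3).tolist() for k,v in s.items()},r.nose_length)
for n in ["top","side","wrist"]:
    c=cams.camera(n);pickle.dump(c,open(f"{n}0.pkl","wb"))
    cv2.imwrite(f"pics/{n}0.png",c["img"][:,:,::-1])
    print(n,{k:(np.round(v,4).tolist() if k!="img" else 0) for k,v in c.items()})
E
```

```text
{'time': 0.0, 'joint_positions': [1.094, 0.333, -0.065, 1.461, 0.022, 1.35, -0.089], 'joint_vel': [0.0, -0.002, -0.001, 0.0, -0.002, -0.0, 0.001], 'joint_torque': [0.0, -62.327, 0.025, -38.989, -0.061, 0.04, 0.0], 'ee_pos': [0.274, -0.561, 0.244], 'eef_rot': [0.974, 0.225, -0.0, -0.001], 'ft_force': [0.424, 0.705, 0.185], 'torque': [-0.04, -0.022, 0.049], 'grip_force': 0.0, 'width': 0.087} 0.022
top {'img': 0, 'fx': 400.2955, 'fy': 400.2955, 'cx': 283.0415, 'cy': 205.1413, 'origin': [0.4859, 0.0213, 0.8732], 'rotation': [-0.0419, 0.037, 0.7063, -0.7057]}
side {'img': 0, 'fx': 405.1978, 'fy': 405.1978, 'cx': 279.1311, 'cy': 212.7936, 'origin': [0.1324, 0.5188, 0.599], 'rotation': [-0.1488, 0.4049, 0.8412, -0.3261]}
wrist {'img': 0, 'fx': 296.0677, 'fy': 296.0677, 'cx': 279.5853, 'cy': 207.9828, 'T_tool_cam': [[-0.0004, 0.9535, 0.3015, 0.0841], [1.0, 0.0008, -0.0012, 0.0], [-0.0014, 0.3015, -0.9535, -0.1403], [0.0, 0.0, 0.0, 1.0]]}
```

View pics/top0.png

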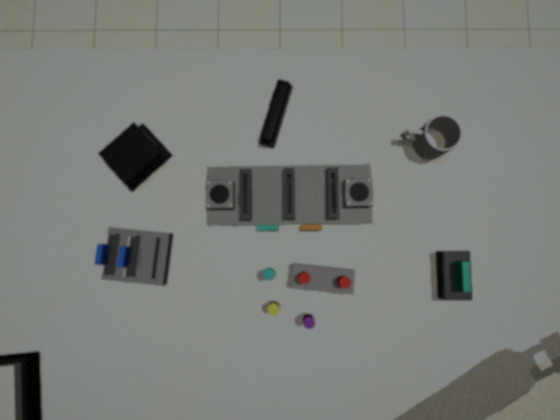

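View pics/side0.png

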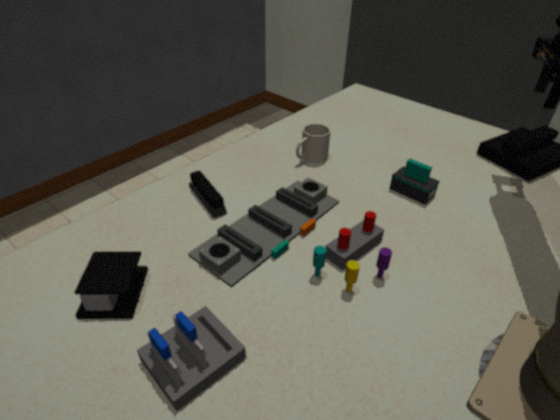

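The top view shows the insert at about (289,195), with its seals at (220,193) and (358,191) and the teal and orange tags at (267,228) and (311,227). Two dividers stand at (101,254) and (123,257). The teal card box is at (455,275); I see no orange box.

Could be taken for a pin: red (304,278), red (344,282), turquoise (269,274), yellow (273,309), purple (308,321). I choose the two red ones, which stand in the grey stand.

```bash
cat > h.py <<'E'
import cv2,numpy as np,pickle
from scipy.spatial.transform import Rotation as R
from bench import readout,cams,r
def shot(n):
    s=readout.read_state(); c=cams.camera(n)
    if n=="wrist":
        Rt=R.from_quat(s["eef_rot"]).as_matrix();T=np.array(c["T_tool_cam"])
        c["R"]=Rt@T[:3,:3]; c["o"]=np.array(s["ee_pos"])+Rt@T[:3,3]
    else: c["R"]=R.from_quat(c["rotation"]).as_matrix(); c["o"]=np.array(c["origin"])
    return c
def pt(c,px,z):
    px=np.atleast_2d(np.asarray(px,float))
    d=np.c_[(px[:,0]-c["cx"])/c["fx"],-(px[:,1]-c["cy"])/c["fy"],-np.ones(len(px))]@c["R"].T
    return c["o"]+d*((z-c["o"][2])/d[:,2])[:,None]
def ray(c,px):
    d=c["R"]@[(px[0]-c["cx"])/c["fx"],-(px[1]-c["cy"])/c["fy"],-1]; return c["o"],d/np.linalg.norm(d)
HSV=dict(red=[(0,120,60),(6,255,255)],red2=[(174,120,60),(180,255,255)],blue=[(108,120,50),(128,255,255)],teal=[(78,100,50),(95,255,255)],
 orange=[(8,140,60),(20,255,255)],yellow=[(22,120,60),(35,255,255)],purple=[(130,90,30),(160,255,255)])
def mask(c,n):
    h=cv2.cvtColor(c["img"],cv2.COLOR_RGB2HSV); m=cv2.inRange(h,*map(np.array,HSV[n]))
    return m|cv2.inRange(h,*map(np.array,HSV["red2"])) if n=="red" else m
def blobs(c,n,amin=15):
    k,l,st,ce=cv2.connectedComponentsWithStats(mask(c,n))
    return [(ce[i].round(1),st[i]) for i in range(1,k) if st[i][4]>=amin]
E
python3 - <<'E'
from h import *
for n in ["top","side"]:
    c=shot(n)
    for col in ["red","blue","teal","orange","yellow","purple"]:
        for ce,st in blobs(c,col):
            print(n,col,ce,st.tolist(),*[pt(c,ce,z)[0,:2].round(3).tolist() for z in (.01,.074,.1)])
c=shot("top")
print("insert corners",pt(c,[(206,167),(371,164),(373,226),(207,226)],.008)[:,:2].round(3).tolist())
print("seals",pt(c,[(220,193.5),(358,191)],.0345)[:,:2].round(3).tolist())
cv2.imwrite("pics/crop.png",cv2.resize(c["img"][140:340,80:480,::-1],None,fx=2,fy=2,interpolation=cv2.INTER_CUBIC))
E
```

```text
top red [303.6 277.6] [298, 272, 12, 12, 113] [0.428, -0.016] [0.432, -0.014] [0.434, -0.012]
top red [343.9 281.9] [338, 276, 13, 12, 116] [0.419, -0.102] [0.424, -0.093] [0.426, -0.089]
top blue [ 99.5 253.8] [96, 245, 9, 19, 125] [0.478, 0.421] [0.479, 0.392] [0.479, 0.38]
top blue [121.7 256.1] [117, 246, 10, 21, 152] [0.473, 0.373] [0.474, 0.347] [0.475, 0.337]
top teal [267.  227.1] [258, 225, 19, 6, 96] [0.535, 0.062] [0.531, 0.059] [0.53, 0.058]
top teal [465.5 276.4] [461, 261, 10, 32, 270] [0.43, -0.36] [0.434, -0.331] [0.436, -0.32]
top teal [268.3 273.8] [263, 269, 11, 11, 95] [0.436, 0.059] [0.439, 0.056] [0.441, 0.055]
top orange [310.7 226.9] [302, 225, 19, 5, 85] [0.535, -0.032] [0.532, -0.028] [0.53, -0.027]
top yellow [272.9 307.8] [268, 302, 11, 12, 99] [0.365, 0.049] [0.374, 0.047] [0.377, 0.046]
top purple [308.4 321.4] [304, 315, 10, 13, 104] [0.337, -0.026] [0.348, -0.022] [0.352, -0.021]
side red [369.5 220.4] [364, 211, 12, 21, 165] [0.446, -0.149] [0.412, -0.076] [0.398, -0.047]
side red [344.5 237.4] [339, 228, 12, 22, 180] [0.455, -0.063] [0.42, 0.0] [0.40
[... 182 characters left out ...]
469, 0.384]
side teal [419.  164.8] [408, 159, 23, 13, 118] [0.475, -0.446] [0.438, -0.341] [0.423, -0.299]
side teal [279.1 247.1] [271, 239, 18, 19, 123] [0.539, 0.056] [0.494, 0.106] [0.476, 0.127]
side teal [319.6 256.7] [315, 246, 12, 30, 176] [0.459, 0.021] [0.423, 0.075] [0.409, 0.097]
side orange [307.3 226.5] [300, 218, 16, 18, 160] [0.537, -0.036] [0.493, 0.024] [0.475, 0.049]
side yellow [351.1 272.7] [345, 259, 14, 33, 306] [0.386, 0.014] [0.359, 0.068] [0.348, 0.091]
side purple [383.3 259.9] [378, 248, 13, 30, 237] [0.358, -0.06] [0.333, 0.003] [0.323, 0.028]
insert corners [[0.668, 0.197], [0.674, -0.166], [0.537, -0.167], [0.538, 0.192]]
seals [[0.605, 0.161], [0.61, -0.131]]
```

View pics/crop.png

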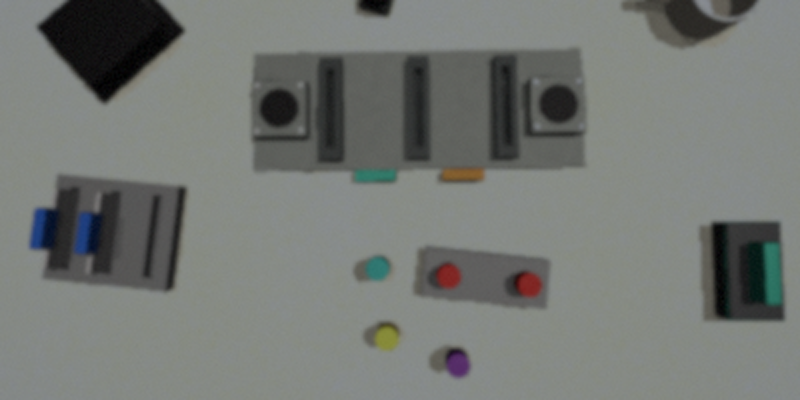

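The crop confirms the choice: the two red heads are in the grey stand at crop (447,276) and (528,284), and the turquoise, yellow and purple ones stand outside it. Next I hover over the middle with the tool lined up with the insert.

>>> {"method": "step_arm", "body": {
  "deltas": [
    [[0, 0, 0.437, 0.436, -0.378, -0.02, 100], [0, 0, 0.437, 0.436, -0.378, -0.02, 100], [0, 0, 0.437, 0.436, -0.378, -0.02, 100], [0, 0, 0.437, 0.436, -0.378, -0.02, 100], [0, 0, 0.437, 0.436, -0.378, -0.02, 100], [0, 0, 0.437, 0.436, -0.378, -0.02, 100], [0, 0, 0.437, 0.436, -0.378, -0.02, 100], [0, 0, 0.437, 0.436, -0.378, -0.02, 100], [0, 0, 0.437, 0.436, -0.378, -0.02, 100], [0, 0, 0.437, 0.436, -0.378, -0.02, 100], [0, 0, 0.437, 0.436, -0.378, -0.02, 100], [0, 0, 0.437, 0.436, -0.378, -0.02, 100], [0, 0, 0.437, 0.436, -0.378, -0.02, 100], [0, 0, 0.437, 0.436, -0.378, -0.02, 100], [0, 0, 0.437, 0.436, -0.378, -0.02, 100], [0, 0, 0.437, 0.436, -0.378, -0.02, 100]]
  ]
}}

```text
time: 2.3
ee_pos: [0.5001, -0.031, 0.2646]
eef_rot: [1.0, 0.008, 0.0, 0.0]
ft_force: [0.2, 0.7, -0.1]
width: 0.087
grip_force: 0.0
```

```bash
python3 - <<'E'
from h import *
c=shot("wrist");pickle.dump(c,open("w1.pkl","wb"));cv2.imwrite("pics/w1.png",c["img"][:,:,::-1])
for col,z in [("red",.074),("teal",.022),("orange",.022)]:
    for ce,st in blobs(c,col,40): print(col,ce,st.tolist(),pt(c,ce,z)[0,:2].round(4).tolist())
E
```

```text
red [265.6 241.5] [256, 226, 20, 28, 363] [0.4369, -0.0151]
red [329.6 247.8] [320, 233, 20, 28, 376] [0.4297, -0.0934]
teal [210.  152.8] [192, 148, 36, 11, 368] [0.5361, 0.0586]
teal [489.5 213.9] [481, 199, 24, 43, 66] [0.4595, -0.3185]
teal [518.  199.5] [507, 199, 24, 2, 44] [0.4805, -0.3522]
teal [208.5 234. ] [199, 216, 21, 30, 323] [0.4238, 0.0668]
teal [529. 238.] [507, 216, 36, 43, 561] [0.4248, -0.3821]
orange [281.6 153. ] [265, 148, 34, 11, 305] [0.5373, -0.0331]
orange [117.5 295. ] [109, 277, 26, 49, 411] [0.3233, 0.2081]
orange [445.9 303.3] [438, 278, 13, 48, 237] [0.3165, -0.2853]
orange [410.2 347.7] [257, 338, 290, 18, 2570] [0.2332, -0.2437]
```

View pics/w1.png

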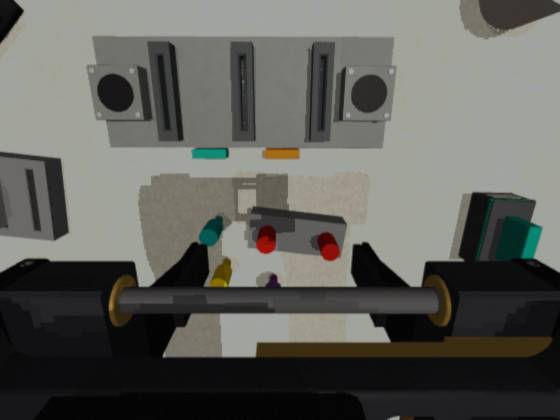

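The wrist view shows red heads at (266,242) and (330,248), seals at (115,93) and (369,94), and tags at (210,153) teal and (282,153) orange. The turquoise look-alike at (211,230) is close to the left red pin, so I will approach with a narrowed gripper.

```bash
cat >> h.py <<'E'
def ell(c,box,thr=45,amin=300):
    x0,y0,x1,y1=box; g=cv2.cvtColor(c["img"],cv2.COLOR_RGB2GRAY)[y0:y1,x0:x1]
    m=(g<thr).astype(np.uint8)
    cs=[k for k in cv2.findContours(m,cv2.RETR_EXTERNAL,cv2.CHAIN_APPROX_NONE)[0] if cv2.contourArea(k)>amin]
    k=max(cs,key=cv2.contourArea); e=cv2.fitEllipse(cv2.convexHull(k)); return np.array(e[0])+[x0,y0],e[1]
E
python3 - <<'E'
from h import *
c=pickle.load(open("w1.pkl","rb"))
S=[]
for b in [(92,68,142,120),(345,68,393,120)]:
    e,ax=ell(c,b); p=pt(c,e,.0345)[0]; S.append(p); print("seal",e.round(1),np.round(ax,1),p.round(4))
d=S[0]-S[1]; print("dist",np.linalg.norm(d),"yaw",np.arctan2(-d[0],d[1]),"mid",((S[0]+S[1])/2).round(4))
# corner estimate
print(pt(c,[(94,38),(391,39),(384,148),(108,148)],.008)[:,:2].round(4).tolist())
for px in [(266,244.5),(330,250.5)]: print("head",pt(c,px,.074)[0].round(4))
# lookalikes none; pin triangulation top+side by head centre z .054
t=pickle.load(open("top0.pkl","rb"));s=pickle.load(open("side0.pkl","rb"))
for q in (t,s): q["R"]=R.from_quat(q["rotation"]).as_matrix();q["o"]=np.array(q["origin"])
for col in ["red"]:
    print("top z70",[pt(t,ce,.07)[0,:2].round(4).tolist() for ce,_ in blobs(t,col)],"side z54",[pt(s,ce,.056)[0,:2].round(4).tolist() for ce,_ in blobs(s,col)])
E
```

```text
seal [115.   92.3] [32.5 39. ] [0.6058 0.1628 0.0345]
seal [368.7  93.3] [31.9 36. ] [ 0.6096 -0.1335  0.0345]
dist 0.296267544461397 yaw 0.012742316374444283 mid [0.6077 0.0146 0.0345]
[[0.6674, 0.1923], [0.6722, -0.1611], [0.5443, -0.1684], [0.5384, 0.196]]
head [ 0.4329 -0.0156  0.074 ]
head [ 0.4261 -0.0941  0.074 ]
top z70 [[0.4317, -0.0138], [0.4234, -0.0931]] side z54 [[0.4215, -0.0971], [0.43, -0.0171]]
```

>>> {"method": "step_arm", "body": {
  "deltas": [
    [[0, 0, 0, -0.0678, -0.0171, 0.1, 55], [0, 0, 0, -0.0678, -0.0171, 0.12, 55], [0, 0, 0, -0.0678, -0.0171, 0.12, 55], [0, 0, 0, -0.0678, -0.0171, 0.15, 55], [0, 0, 0, -0.0678, -0.0171, 0.18, 55], [0, 0, 0, -0.0678, -0.0171, 0.2036, 55], [0, 0, 0, -0.0678, -0.0171, 0.2036, 55], [0, 0, 0, -0.0678, -0.0171, 0.2036, 55], [0, 0, 0, -0.0678, -0.0171, 0.2036, 0], [0, 0, 0, -0.0678, -0.0171, 0.2036, 0], [0, 0, 0, -0.0678, -0.0171, 0.2036, 0], [0, 0, 0, -0.0678, -0.0171, 0.2036, 0], [0, 0, 0, -0.0678, -0.0171, 0.2036, 0], [0, 0, 0, -0.0678, -0.0171, 0.2036, 0], [0, 0, 0, -0.0678, -0.0171, 0.2036, 0]]
  ],
  "squeeze": 35
}}

```text
time: 4.22
ee_pos: [0.4323, -0.015, 0.0612]
eef_rot: [1.0, 0.008, 0.0, 0.0]
ft_force: [-1.8, -0.4, 4.4]
width: 0.0233
grip_force: 35.0
```

>>> {"method": "step_arm", "body": {
  "deltas": [
    [[0, 0, 0, 0, 0, -0.05, 0], [0, 0, 0, 0, 0, -0.1, 0], [0, 0, 0, 0.05, -0.05, -0.1, 0], [0, 0, 0, 0.09, -0.09, -0.1, 0], [0, 0, 0, 0.13, -0.13, -0.1, 0], [0, 0, 0, 0.1763, -0.175, -0.1, 0], [0, 0, 0, 0.1763, -0.175, -0.1, 0], [0, 0, 0, 0.1763, -0.175, -0.08, 0], [0, 0, 0, 0.1763, -0.175, -0.05, 0], [0, 0, 0, 0.1763, -0.175, -0.038, 0], [0, 0, 0, 0.1763, -0.175, -0.038, 0], [0, 0, 0, 0.1763, -0.175, -0.038, 0], [0, 0, 0, 0.1763, -0.175, -0.038, 0]]
  ]
}}

```text
time: 5.85
ee_pos: [0.606, 0.1631, 0.1]
eef_rot: [1.0, 0.008, 0.001, -0.0]
ft_force: [0.2, 0.4, -0.6]
width: 0.0229
grip_force: 35.0
```

```bash
python3 - <<'E'
from h import *
c=shot("wrist");s=shot("side")
cv2.imwrite("pics/w2.png",np.vstack([cv2.resize(c["img"][60:330,130:430],(700,320)),cv2.resize(s["img"][150:280,160:400],(700,280))])[:,:,::-1])
E
```

```text
(no output)
```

View pics/w2.png

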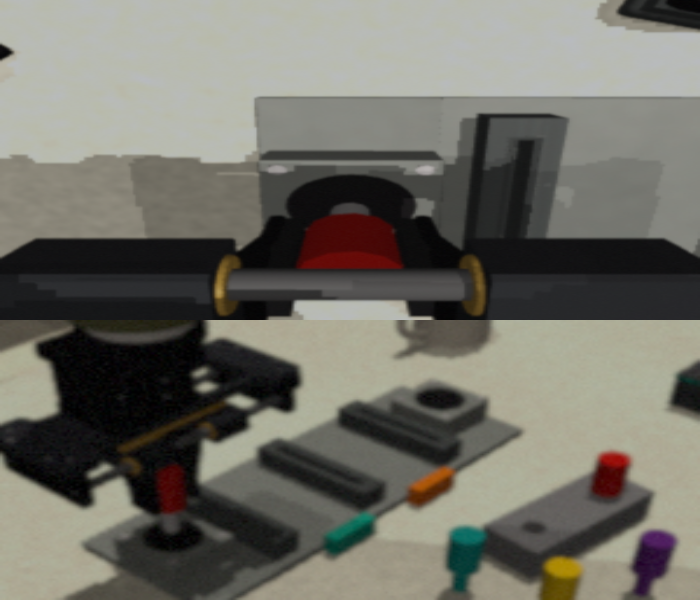

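The pin is held upright over the middle of the +y seal: grey foot at about (350,210) inside the black ring in the upper panel. Now I probe straight down.

>>> {"method": "step_arm", "body": {
  "deltas": [
    [[0, 0, 0, 0, 0, 0.004, 0], [0, 0, 0, 0, 0, 0.007, 0], [0, 0, 0, 0, 0, 0.009, 0], [0, 0, 0, 0, 0, 0.01, 0], [0, 0, 0, 0, 0, 0.0108, 0], [0, 0, 0, 0, 0, 0.0108, 0], [0, 0, 0, 0, 0, 0.0108, 0]]
  ]
}}

```text
time: 6.82
ee_pos: [0.6057, 0.1627, 0.0882]
eef_rot: [1.0, 0.008, 0.0, 0.0]
ft_force: [2.2, -1.9, -0.7]
width: 0.0234
grip_force: 35.0
```

```bash
python3 -c "
from h import *
s=readout.read_state();print(np.round(s['ee_pos'],5),np.round(s['ft_force'],2),np.round(s['torque'],3))"
```

```text
[0.60573 0.16266 0.08817] [ 2.24 -1.87 -0.71] [-0.563 -0.742 -0.025]
```

>>> {"method": "step_arm", "body": {
  "deltas": [
    [[0, 0, 0, 0.0005, 0.0005, 0.001, 0], [0, 0, 0, 0.001, 0.001, 0.002, 0], [0, 0, 0, 0.001, 0.001, 0.003, 0], [0, 0, 0, 0.001, 0.001, 0.004, 0], [0, 0, 0, 0.001, 0.001, 0.004, 0], [0, 0, 0, 0.001, 0.001, 0.004, 0]]
  ]
}}

```text
time: 7.58
ee_pos: [0.6063, 0.1622, 0.084]
eef_rot: [1.0, 0.008, -0.0, -0.0]
ft_force: [0.7, 0.0, -0.4]
width: 0.0232
grip_force: 35.0
```

```bash
python3 -c "
from h import *
s=readout.read_state();print(np.round(s['ee_pos'],5),np.round(s['ft_force'],2),np.round(s['torque'],3))"
```

```text
[0.60626 0.16218 0.08399] [ 0.69  0.   -0.42] [ 0.039 -0.246  0.02 ]
```

>>> {"method": "step_arm", "body": {
  "deltas": [
    [[0, 0, 0, 0.0004, 0, 0.003, 0], [0, 0, 0, 0.0004, 0, 0.006, 0], [0, 0, 0, 0.0004, 0, 0.009, 0], [0, 0, 0, 0.0004, 0, 0.012, 0], [0, 0, 0, 0.0004, 0, 0.015, 0], [0, 0, 0, 0.0004, 0, 0.018, 0], [0, 0, 0, 0.0004, 0, 0.02, 0], [0, 0, 0, 0.0004, 0, 0.022, 0], [0, 0, 0, 0.0004, 0, 0.0235, 0], [0, 0, 0, 0.0004, 0, 0.0235, 0], [0, 0, 0, 0.0004, 0, 0.0235, 0]]
  ]
}}

```text
time: 8.95
ee_pos: [0.6069, 0.162, 0.0613]
eef_rot: [1.0, 0.008, 0.0, 0.0]
ft_force: [-3.2, -1.1, 5.6]
width: 0.0229
grip_force: 35.0
```

```bash
python3 -c "
from h import *
s=readout.read_state();print(np.round(s['ee_pos'],5),np.round(s['ft_force'],2),np.round(s['torque'],3))"
```

```text
[0.60693 0.16203 0.06132] [-3.19 -1.11  5.58] [-0.218  0.685  0.005]
```

>>> {"method": "step_arm", "body": {
  "deltas": [
    [[0, 0, 0, -0.0003, 0, 0.001, 0], [0, 0, 0, -0.0003, 0, 0.002, 0], [0, 0, 0, -0.0003, 0, 0.002, 0], [0, 0, 0, -0.0003, 0, 0.002, 0]]
  ]
}}

```text
time: 9.45
ee_pos: [0.607, 0.1621, 0.0612]
eef_rot: [1.0, 0.008, 0.001, 0.0]
ft_force: [-8.8, -3.6, 21.3]
width: 0.0233
grip_force: 35.0
```

>>> {"method": "step_arm", "body": {
  "deltas": [
    [[0, 0, 0, 0, 0, -0.002, 55], [0, 0, 0, 0, 0, -0.002, 55], [0, 0, 0, 0, 0, -0.002, 55], [0, 0, 0, 0, 0, -0.04, 55], [0, 0, 0, 0, 0, -0.09, 55], [0, 0, 0, -0.04, 0.055, -0.1, 55], [0, 0, 0, -0.08, 0.11, -0.1, 55], [0, 0, 0, -0.12, 0.165, -0.1, 55], [0, 0, 0, -0.16, 0.22, -0.1, 55], [0, 0, 0, -0.1861, 0.2531, -0.08, 55], [0, 0, 0, -0.1861, 0.2531, -0.08, 55], [0, 0, 0, -0.1861, 0.2531, -0.05, 55], [0, 0, 0, -0.1861, 0.2531, -0.02, 55], [0, 0, 0, -0.1861, 0.2531, -0.002, 55], [0, 0, 0, -0.1861, 0.2531, -0.002, 55], [0, 0, 0, -0.1861, 0.2531, -0.002, 0], [0, 0, 0, -0.1861, 0.2531, -0.002, 0], [0, 0, 0, -0.1861, 0.2531, -0.002, 0], [0, 0, 0, -0.1861, 0.2531, -0.002, 0], [0, 0, 0, -0.1861, 0.2531, -0.002, 0]]
  ]
}}

```text
time: 11.95
ee_pos: [0.4251, -0.0943, 0.0611]
eef_rot: [1.0, 0.008, 0.0, 0.0]
ft_force: [-1.0, 0.5, 6.4]
width: 0.0231
grip_force: 35.0
```

```bash
python3 -c "
from h import *
s=readout.read_state();print(np.round(s['ee_pos'],5),np.round(s['ft_force'],2),np.round(s['torque'],3),s['width'],s['grip_force'])
for n in ['top','side']:
  c=shot(n)
  print([(b[0].tolist(),pt(c,b[0],.0745 if n=='top' else .056)[0].round(4)) for b in blobs(c,'red')])"
```

```text
[ 0.42512 -0.09428  0.06114] [-0.96  0.5   6.42] [ 0.112  0.252 -0.02 ] 0.02314854536804961 35.00031923147617
[([216.8, 190.6], array([0.6052, 0.1605, 0.0745]))]
[([371.5, 223.9], array([ 0.4126, -0.0899,  0.056 ])), ([217.9, 241.2], array([0.6059, 0.1611, 0.056 ]))]
```

>>> {"method": "step_arm", "body": {
  "deltas": [
    [[0, 0, 0, 0, 0, -0.05, 0], [0, 0, 0, 0, 0, -0.1, 0], [0, 0, 0, 0.05, 0.01, -0.1, 0], [0, 0, 0, 0.1, 0.02, -0.1, 0], [0, 0, 0, 0.15, 0.03, -0.1, 0], [0, 0, 0, 0.1839, 0.0422, -0.1, 0], [0, 0, 0, 0.1839, 0.0422, -0.08, 0], [0, 0, 0, 0.1839, 0.0422, -0.05, 0], [0, 0, 0, 0.1839, 0.0422, -0.038, 0], [0, 0, 0, 0.1839, 0.0422, -0.038, 0], [0, 0, 0, 0.1839, 0.0422, -0.034, 0], [0, 0, 0, 0.1839, 0.0422, -0.031, 0], [0, 0, 0, 0.1839, 0.0422, -0.029, 0], [0, 0, 0, 0.1839, 0.0422, -0.028, 0], [0, 0, 0, 0.1839, 0.0422, -0.027, 0], [0, 0, 0, 0.1839, 0.0422, -0.027, 0]]
  ]
}}

```text
time: 14.05
ee_pos: [0.6108, -0.1333, 0.0908]
eef_rot: [1.0, 0.008, 0.002, 0.001]
ft_force: [-4.9, 0.6, 20.0]
width: 0.0233
grip_force: 35.0
```

```bash
cat > st.py <<'E'
from h import *
s=readout.read_state();print(round(s['time'],2),np.round(s['ee_pos'],5),np.round(s['ft_force'],2),np.round(s['torque'],3),round(s['width'],4),round(s['grip_force'],1))
E
python3 st.py
```

```text
14.05 [ 0.61082 -0.13334  0.09083] [-4.92  0.65 19.95] [ 0.197  1.378 -0.04 ] 0.0233 35.0
```

>>> {"method": "step_arm", "body": {
  "deltas": [
    [[0, 0, 0, 0, 0, -0.001, 0], [0, 0, 0, -0.001, 0, -0.001, 0], [0, 0, 0, -0.002, 0, -0.001, 0], [0, 0, 0, -0.003, 0, -0.001, 0], [0, 0, 0, -0.004, 0, -0.001, 0], [0, 0, 0, -0.004, 0, -0.001, 0]]
  ]
}}

```text
time: 14.8
ee_pos: [0.6079, -0.1334, 0.0911]
eef_rot: [1.0, 0.008, 0.003, 0.0]
ft_force: [4.7, 0.7, 7.7]
width: 0.0234
grip_force: 35.0
```

```bash
python3 st.py
```

```text
14.8 [ 0.60794 -0.13337  0.09114] [4.65 0.68 7.67] [ 0.096 -1.034 -0.006] 0.0234 35.0
```

>>> {"method": "step_arm", "body": {
  "deltas": [
    [[0, 0, 0, 0, 0, 0.001, 0], [0, 0, 0, -0.0015, 0, 0.001, 0], [0, 0, 0, -0.003, 0, 0.001, 0], [0, 0, 0, -0.0045, 0, 0.001, 0], [0, 0, 0, -0.006, 0, 0.001, 0], [0, 0, 0, -0.007, 0, 0.001, 0], [0, 0, 0, -0.007, 0, 0.001, 0]]
  ]
}}

```text
time: 15.68
ee_pos: [0.6021, -0.1335, 0.0911]
eef_rot: [1.0, 0.009, 0.005, 0.001]
ft_force: [5.9, -0.6, 9.4]
width: 0.0232
grip_force: 35.0
```

>>> {"method": "step_arm", "body": {
  "deltas": [
    [[0, 0, 0, 0.003, 0.002, -0.006, 0], [0, 0, 0, 0.003, 0.004, -0.006, 0], [0, 0, 0, 0.003, 0.004, -0.003, 0], [0, 0, 0, 0.003, 0.004, 0, 0], [0, 0, 0, 0.003, 0.004, 0.0015, 0], [0, 0, 0, 0.0045, 0.004, 0.0015, 0], [0, 0, 0, 0.006, 0.004, 0.0015, 0], [0, 0, 0, 0.0075, 0.004, 0.0015, 0], [0, 0, 0, 0.009, 0.004, 0.0015, 0], [0, 0, 0, 0.0105, 0.004, 0.0015, 0], [0, 0, 0, 0.012, 0.004, 0.0015, 0], [0, 0, 0, 0.0135, 0.004, 0.0015, 0], [0, 0, 0, 0.015, 0.004, 0.0015, 0], [0, 0, 0, 0.0165, 0.004, 0.0015, 0], [0, 0, 0, 0.018, 0.004, 0.0015, 0], [0, 0, 0, 0.0195, 0.004, 0.0015, 0], [0, 0, 0, 0.0195, 0.004, 0.0015, 0]]
  ]
}}

```text
time: 17.8
ee_pos: [0.6178, -0.1375, 0.0869]
eef_rot: [1.0, 0.008, -0.0, 0.0]
ft_force: [-4.3, 0.5, 11.7]
width: 0.0231
grip_force: 35.0
```

>>> {"method": "step_arm", "body": {
  "deltas": [
    [[0, 0, 0, -0.002, 0, 0, 0], [0, 0, 0, -0.004, 0, 0, 0], [0, 0, 0, -0.006, 0, 0, 0], [0, 0, 0, -0.006, 0, 0, 0]]
  ]
}}

```text
time: 18.3
ee_pos: [0.6133, -0.1374, 0.0874]
eef_rot: [1.0, 0.008, 0.002, 0.0]
ft_force: [3.2, 0.2, 7.2]
width: 0.023
grip_force: 35.0
```

```bash
python3 - <<'E'
exec(open('st.py').read())
c=shot("wrist");s=shot("side")
cv2.imwrite("pics/w3.png",np.vstack([cv2.resize(c["img"][60:330,130:430],(700,320)),cv2.resize(s["img"][130:230,240:380],(392,280),interpolation=cv2.INTER_CUBIC)[:,np.r_[0:392,[0]*308]]])[:,:,::-1])
E
```

```text
18.3 [ 0.61334 -0.13738  0.08742] [3.19 0.24 7.19] [-0.019 -0.58  -0.025] 0.023 35.0
```

View pics/w3.png

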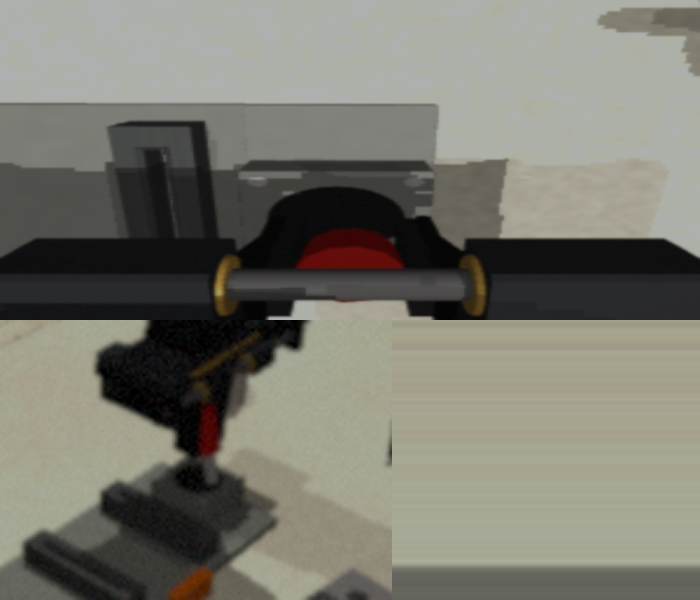

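```bash
cat > tilt.py <<'E'
from h import *
def proj(c,P):
    q=(np.atleast_2d(P)-c["o"])@c["R"]; return np.c_[c["cx"]+c["fx"]*q[:,0]/-q[:,2],c["cy"]-c["fy"]*q[:,1]/-q[:,2]]
c=shot("side"); s=readout.read_state(); p=np.array(s["ee_pos"])
m=mask(c,"red"); b=proj(c,p)[0]
x0,y0=int(b[0])-25,int(b[1])-25
sub=np.zeros_like(m); sub[y0:y0+60,x0:x0+50]=m[y0:y0+60,x0:x0+50]
ys,xs=np.nonzero(sub); P=np.c_[xs,ys]; mu=P.mean(0); w,v=np.linalg.eigh(np.cov((P-mu).T))
d=v[:,1]*np.sign(v[1,1])
q=proj(c,[p,p-[0,0,.02]]); e=(q[1]-q[0])/np.linalg.norm(q[1]-q[0])
print("n",len(P),"cent",mu.round(1),"axis",d.round(3),"std",np.sqrt(w).round(2),"vertical",e.round(3),"rel tilt",round(np.arctan2(d[0]*e[1]-d[1]*e[0],d@e),3),"tcp px",q[0].round(1))
for a in (-.4,-.2,0,.2,.4):
    q=proj(c,[p+[0,0,-.003],p+[0,0,-.003]+.04*np.array([np.sin(a),0,-np.cos(a)])]);g=q[1]-q[0]; print(a,round(np.arctan2(g[0]*e[1]-g[1]*e[0],g@e),3),q[1].round(1))
# foot: wrist
c=shot("wrist")
for nm,o in (("head top at tcp",[0,0,.0128]),("headbottom",[0,0,-.0272])): print(nm,proj(c,p+o).round(1))
for ce,st in blobs(c,"red",30): print("wrist red",ce,st.tolist())
E
python3 tilt.py
```

```text
n 79 cent [314.1 170.3] axis [-0.012  1.   ] std [1.47 4.54] vertical [-0.074  0.997] rel tilt 0.062 tcp px [310.9 166.4]
-0.4 0.335 [314.9 182.9]
-0.2 0.177 [312.4 182.5]
0 -0.0 [309.8 181.5]
0.2 -0.205 [307.2 179.9]
0.4 -0.444 [304.8 177.9]
head top at tcp [[280.  292.2]]
headbottom [[279.8 255.8]]
wrist red [279.5 278.2] [257, 267, 46, 20, 695]
```

>>> {"method": "step_arm", "body": {
  "deltas": [
    [[0, 0, 0, -0.0015, 0, 0, 0], [0, 0, 0, -0.003, 0, -0.0005, 0], [0, 0, 0, -0.0045, 0, -0.001, 0], [0, 0, 0, -0.006, 0, -0.0015, 0], [0, 0, 0, -0.0075, 0, -0.002, 0], [0, 0, 0, -0.0075, 0, -0.002, 0]]
  ]
}}

```text
time: 19.25
ee_pos: [0.6033, -0.1374, 0.0873]
eef_rot: [1.0, 0.008, -0.001, -0.0]
ft_force: [0.0, -0.9, -1.3]
width: 0.023
grip_force: 35.0
```

```bash
python3 st.py; python3 tilt.py
```

```text
19.25 [ 0.60329 -0.13739  0.08728] [ 0.01 -0.91 -1.3 ] [-0.005  0.05  -0.021] 0.023 35.0
n 77 cent [317.7 171.7] axis [-0.019  1.   ] std [1.44 4.57] vertical [-0.08   0.997] rel tilt 0.061 tcp px [314.2 167.9]
-0.4 0.338 [318.3 184.5]
-0.2 0.179 [315.7 184.1]
0 0.0 [313.  183.1]
0.2 -0.207 [310.5 181.5]
0.4 -0.447 [308.  179.5]
head top at tcp [[279.9 292.3]]
headbottom [[279.8 255.6]]
wrist red [279.5 278.1] [257, 267, 46, 20, 713]
```

>>> {"method": "step_arm", "body": {
  "deltas": [
    [[0, 0, 0, 0.006, 0, -0.02, 0], [0, 0, 0, 0.006, 0, -0.04, 0], [0, 0, 0, 0.006, 0, -0.04, 0]]
  ]
}}

```text
time: 19.73
ee_pos: [0.6112, -0.1374, 0.13]
eef_rot: [1.0, 0.008, 0.001, 0.0]
ft_force: [0.7, -0.4, -1.5]
width: 0.0231
grip_force: 35.0
```

```bash
python3 st.py; python3 tilt.py | head -6; python3 - <<'E'
from h import *
c=shot("wrist");s=shot("side")
cv2.imwrite("pics/w4.png",np.hstack([cv2.resize(c["img"][200:320,215:345],(390,360)),cv2.resize(s["img"][120:210,270:360],(400,360),interpolation=cv2.INTER_CUBIC)])[:,:,::-1])
E
```

```text
19.73 [ 0.61124 -0.13736  0.12995] [ 0.68 -0.38 -1.5 ] [ 0.107  0.054 -0.001] 0.0231 35.0
n 91 cent [316.4 154.8] axis [0.048 0.999] std [1.61 4.89] vertical [-0.076  0.997] rel tilt 0.124 tcp px [313.  151.4]
-0.4 0.331 [317.1 168.7]
-0.2 0.174 [314.5 168.4]
0 -0.0 [311.8 167.4]
0.2 -0.199 [309.2 165.9]
0.4 -0.428 [306.7 163.8]
```

View pics/w4.png

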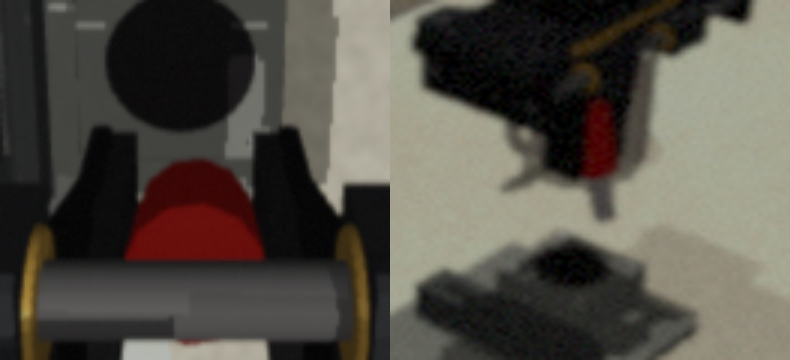

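The side crop shows the pin tilted in the fingers, foot at about (605,215) toward -x and slipped up a little. I will put it back in its own stand hole, tilting the tool to hold it vertical, and regrip it.

>>> {"method": "step_arm", "body": {
  "deltas": [
    [[0, 0, 0, 0, 0, -0.03, 0], [0, 0.15, 0, -0.05, -0.012, -0.03, 0], [0, 0.15, 0, -0.1, -0.025, -0.03, 0], [0, 0.15, 0, -0.15, -0.037, -0.03, 0], [0, 0.15, 0, -0.1855, -0.0464, -0.03, 0], [0, 0.15, 0, -0.1855, -0.0464, -0.01, 0], [0, 0.15, 0, -0.1855, -0.0464, 0.02, 0], [0, 0.15, 0, -0.1855, -0.0464, 0.032, 0], [0, 0.15, 0, -0.1855, -0.0464, 0.032, 0], [0, 0.15, 0, -0.1855, -0.0464, 0.036, 0], [0, 0.15, 0, -0.1855, -0.0464, 0.04, 0], [0, 0.15, 0, -0.1855, -0.0464, 0.044, 0], [0, 0.15, 0, -0.1855, -0.0464, 0.044, 0]]
  ],
  "squeeze": 35
}}

```text
time: 21.55
ee_pos: [0.4276, -0.0943, 0.0869]
eef_rot: [0.997, 0.008, 0.078, 0.0]
ft_force: [-0.0, 2.1, 18.7]
width: 0.0233
grip_force: 35.1
```

```bash
python3 st.py; python3 tilt.py | head -1
```

```text
21.55 [ 0.4276  -0.09432  0.08689] [-0.    2.06 18.73] [ 0.395 -0.222  0.009] 0.0233 35.1
n 17 cent [373.1 217.7] axis [-0.416  0.909] std [0.73 2.46] vertical [-0.191  0.982] rel tilt -0.237 tcp px [368.7 208.2]
```

>>> {"method": "step_arm", "body": {
  "deltas": [
    [[0, 0, 0, 0, 0, -0.008, 0], [0, 0, 0, 0, 0, -0.012, 0], [0, 0, 0, 0, 0, -0.012, 0]]
  ]
}}

```text
time: 22.02
ee_pos: [0.4222, -0.0941, 0.0961]
eef_rot: [0.997, 0.008, 0.075, -0.0]
ft_force: [0.4, -0.6, -1.5]
width: 0.0233
grip_force: 35.0
```

```bash
python3 st.py; python3 - <<'E'
from h import *
c=shot("wrist");s=shot("side")
cv2.imwrite("pics/w5.png",np.hstack([cv2.resize(c["img"][160:320,190:370],(405,360)),cv2.resize(s["img"][170:270,320:420],(360,360),interpolation=cv2.INTER_CUBIC)])[:,:,::-1])
E
```

```text
22.02 [ 0.42222 -0.09414  0.09613] [ 0.35 -0.64 -1.54] [ 0.014  0.219 -0.004] 0.0233 35.0
```

View pics/w5.png

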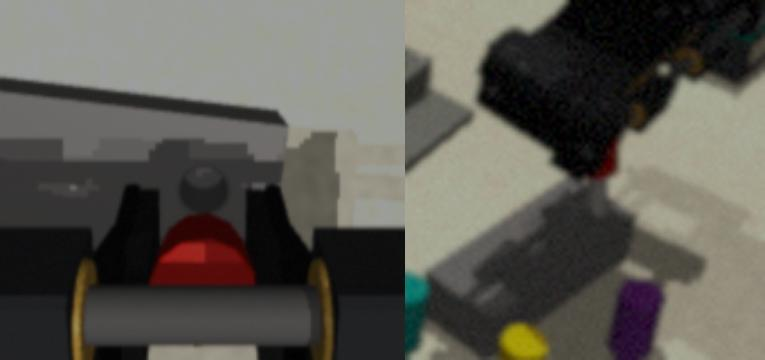

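```bash
python3 - <<'E'
from h import *
c=shot("wrist");s=shot("side")
print("hole",pt(c,(280.2,243.6),.034)[0].round(4))
for px in [(374.2,226.9),(372.7,212)]:
    o,d=ray(s,px); print("foot/head at y plane",(o+d*((-.0942-o[1])/d[1])).round(4))
p=np.array(readout.read_state()["ee_pos"]);print(p)
E
```

```text
hole [ 0.4241 -0.0944  0.034 ]
foot/head at y plane [ 0.4073 -0.0942  0.0482]
foot/head at y plane [ 0.4173 -0.0942  0.0826]
[ 0.42208966 -0.09396316  0.09570959]
```

>>> {"method": "step_arm", "body": {
  "deltas": [
    [[0, 0.15, 0, 0.0026, 0, -0.0037, 0], [0, 0.3, 0, 0.0026, 0, -0.0037, 0], [0, 0.3, 0, 0.0026, 0, -0.0037, 0], [0, 0.3, 0, 0.0026, 0, -0.0037, 0], [0, 0.3, 0, 0.0017, 0, 0.0022, 0], [0, 0.3, 0, 0.0008, 0, 0.0082, 0], [0, 0.3, 0, 0.0002, 0, 0.0121, 0], [0, 0.3, 0, -0.0004, 0, 0.0161, 0], [0, 0.3, 0, -0.0004, 0, 0.0161, 0]]
  ]
}}

```text
time: 23.35
ee_pos: [0.4241, -0.0935, 0.0795]
eef_rot: [0.975, 0.008, 0.222, -0.003]
ft_force: [0.2, -0.7, -0.6]
width: 0.0227
grip_force: 35.0
```

```bash
python3 st.py
```

```text
23.35 [ 0.42409 -0.09347  0.07953] [ 0.19 -0.72 -0.61] [0.037 0.644 0.017] 0.0227 35.0
```

>>> {"method": "step_arm", "body": {
  "deltas": [
    [[0, 0, 0, -0.0016, 0, 0.0033, 0], [0, 0, 0, -0.0032, 0, 0.0066, 0], [0, 0, 0, -0.0048, 0, 0.0099, 0], [0, 0, 0, -0.0048, 0, 0.0099, 0], [0, 0, 0, -0.0048, 0, 0.0099, 55], [0, 0, 0, -0.0048, 0, 0.0099, 55], [0, 0, 0, -0.0048, 0, 0.0099, 55], [0, 0, 0, 0.005, 0, -0.01, 55], [0, 0, 0, 0.024, 0, -0.05, 55], [0, -0.15, 0, 0.024, 0, -0.05, 55], [0, -0.3, 0, 0.024, 0, -0.05, 55], [0, -0.45, 0, 0.024, 0, -0.05, 55], [0, -0.45, 0, 0.024, 0, -0.05, 55]]
  ]
}}

```text
time: 24.98
ee_pos: [0.404, -0.09, 0.1502]
eef_rot: [1.0, 0.008, 0.01, 0.003]
ft_force: [0.5, -0.4, -1.0]
width: 0.0477
grip_force: 0.0
```

```bash
python3 st.py; python3 - <<'E'
from h import *
for n,z in (("top",.0735),("side",.056),("wrist",.0735)):
  c=shot(n); print(n,[(b[0].tolist(),b[1].tolist(),pt(c,b[0],z)[0].round(4).tolist()) for b in blobs(c,'red')])
E
```

```text
24.98 [ 0.404   -0.09002  0.15024] [ 0.54 -0.37 -1.  ] [ 0.02   0.076 -0.054] 0.0477 0.0
top [([216.9, 190.7], [211, 185, 13, 12, 127], [0.6052, 0.1604, 0.0735]), ([343.5, 279.3], [339, 277, 10, 5, 39], [0.4287, -0.0921, 0.0735])]
side [([369.4, 222.0], [364, 212, 12, 21, 192], [0.4191, -0.0922, 0.056]), ([218.0, 241.1], [212, 231, 13, 22, 225], [0.606, 0.1608, 0.056])]
wrist [([286.4, 202.8], [271, 183, 31, 38, 889], [0.4249, -0.0945, 0.0735])]
```

>>> {"method": "step_arm", "body": {
  "deltas": [
    [[0.006, -0.02, 0, 0.0195, 0.0046, 0.05, 55], [0.006, -0.02, 0, 0.0195, 0.0046, 0.05, 55], [0.006, -0.02, 0, 0.0189, 0.0046, 0.08, 55], [0.006, -0.02, 0, 0.0187, 0.0046, 0.0894, 55], [0.006, -0.02, 0, 0.0187, 0.0046, 0.0894, 55], [0.006, -0.02, 0, 0.0187, 0.0046, 0.0894, 55], [0.006, -0.02, 0, 0.0187, 0.0046, 0.0894, 0], [0.006, -0.02, 0, 0.0187, 0.0046, 0.0894, 0], [0.006, -0.02, 0, 0.0187, 0.0046, 0.0894, 0], [0.006, -0.02, 0, 0.0187, 0.0046, 0.0894, 0], [0.006, -0.02, 0, 0.0187, 0.0046, 0.0894, 0]]
  ],
  "squeeze": 60
}}

```text
time: 26.5
ee_pos: [0.3755, -0.0832, 0.1004]
eef_rot: [1.0, 0.008, 0.021, 0.004]
ft_force: [0.4, -0.3, -0.9]
width: 0.006
grip_force: 0.0
```

```bash
python3 st.py
```

```text
26.5 [ 0.37546 -0.08325  0.10043] [ 0.44 -0.26 -0.85] [ 0.031  0.048 -0.04 ] 0.006 0.0
```

```bash
python3 - <<'E'
from h import *
s=readout.read_state();print(np.round(s["joint_positions"],3),np.round(s["eef_rot"],4))
E
```

```text
[ 1.845 -0.499 -1.468  2.199 -0.595  1.038 -0.854] [0.9997 0.0084 0.0206 0.0042]
```

>>> {"method": "step_arm", "body": {
  "deltas": [
    [[0, 0, 0, 0.03, 0, -0.06, 55], [0, 0, 0, 0.08, 0, -0.12, 55], [0, 0, 0, 0.13, 0, -0.15, 55], [0, 0, 0, 0.18, 0, -0.15, 55], [0, -0.03, 0, 0.18, 0, -0.15, 55], [0, -0.04, 0, 0.18, 0, -0.15, 55], [0, -0.04, 0, 0.18, 0, -0.15, 55], [0, -0.04, 0, 0.18, 0, -0.15, 55]]
  ]
}}

```text
time: 27.5
ee_pos: [0.4808, -0.0696, 0.279]
eef_rot: [1.0, 0.008, 0.027, 0.008]
ft_force: [0.2, 0.3, 0.5]
width: 0.0479
grip_force: 0.0
```

```bash
python3 st.py;python3 - <<'E'
from h import *
s=readout.read_state();print(np.round(s["joint_positions"],3),np.round(s["eef_rot"],4))
c=shot("side");print([b[0].tolist() for b in blobs(c,'red')])
E
```

```text
27.5 [ 0.48077 -0.0696   0.27898] [0.17 0.28 0.5 ] [0.065 0.062 0.007] 0.0479 0.0
[ 1.941 -0.499 -1.468  1.754 -0.514  1.404 -1.004] [0.9996 0.0083 0.0268 0.008 ]
[[370.1, 221.5], [217.8, 240.9]]
```

>>> {"method": "step_arm", "body": {
  "deltas": [
    [[0, -0.05, 0, 0.06, 0, 0, 55], [0, -0.05, 0, 0.12, 0, 0, 55], [0, -0.05, 0, 0.18, 0, 0, 55], [0, -0.05, 0, 0.24, 0, 0, 55], [0, -0.05, 0, 0.24, 0, 0, 55], [0, -0.05, 0, 0.24, 0, 0, 55], [0, -0.05, 0, 0.24, 0, 0, 55]]
  ]
}}

```text
time: 28.42
ee_pos: [0.5001, -0.0486, 0.3339]
eef_rot: [0.999, 0.008, 0.03, 0.011]
ft_force: [-0.1, -0.9, -0.1]
width: 0.0478
grip_force: 0.0
```

```bash
python3 st.py;python3 - <<'E'
from h import *
s=readout.read_state();print(np.round(s["joint_positions"],3),np.round(s["eef_rot"],4))
E
```

```text
28.43 [ 0.50011 -0.04863  0.33387] [-0.12 -0.91 -0.07] [0.06  0.087 0.028] 0.0478 0.0
[ 1.944 -0.499 -1.468  1.627 -0.506  1.507 -1.063] [0.9995 0.0083 0.0299 0.0109]
```

>>> {"method": "step_arm", "body": {
  "deltas": [
    [[0, 0, 0, 0, 0.06, 0, 55], [0, 0, 0, 0, 0.12, 0, 55], [0, 0, 0, 0, 0.18, 0, 55], [0, 0, 0, 0, 0.24, 0, 55], [0, 0, 0, 0, 0.3, 0, 55], [0, 0, 0, 0, 0.3, 0, 55]]
  ]
}}

```text
time: 29.18
ee_pos: [0.4341, -0.2919, 0.3552]
eef_rot: [0.998, 0.007, 0.051, 0.026]
ft_force: [0.9, 0.6, -0.4]
width: 0.0482
grip_force: 0.0
```

```bash
cat > j.py <<'E'
exec(open('st.py').read())
print(np.round(s["joint_positions"],3),np.round(s["eef_rot"],4))
E
python3 j.py
```

```text
29.18 [ 0.43407 -0.29191  0.35521] [ 0.88  0.55 -0.44] [ 0.02   0.122 -0.017] 0.0482 0.0
[ 2.48  -0.499 -1.467  1.582 -0.556  1.513 -0.551] [0.9983 0.0069 0.0511 0.0257]
```

```bash
cat > fk.py <<'E'
import numpy as np
from scipy.spatial.transform import Rotation as R
from scipy.optimize import least_squares
D=[([1.094,.333,-.065,1.461,.022,1.35,-.089],[.274,-.561,.244],[.974,.225,0,-.001]),
([1.845,-.499,-1.468,2.199,-.595,1.038,-.854],[.37546,-.08325,.10043],[.9997,.0084,.0206,.0042]),
([1.941,-.499,-1.468,1.754,-.514,1.404,-1.004],[.48077,-.0696,.27898],[.9996,.0083,.0268,.008]),
([1.944,-.499,-1.468,1.627,-.506,1.507,-1.063],[.50011,-.04863,.33387],[.9995,.0083,.0299,.0109]),
([2.48,-.499,-1.467,1.582,-.556,1.513,-.551],[.43407,-.29191,.35521],[.9983,.0069,.0511,.0257])]
def fk(q,sg,L,off):
    Rm=R.identity();p=np.zeros(3);Ls=[0,L[0],L[1],0,L[2],0,0]  # along local z before joint
    ax=['z','y','z','y','z','y','z']
    for i in range(7):
        if i==1:p=p+[0,0,L[0]]
        if i==3:p=p+Rm.apply([L[4],0,L[1]])
        if i==5:p=p+Rm.apply([-L[4]+L[5],0,L[2]])
        Rm=Rm*R.from_euler(ax[i],sg[i]*q[i]+(off[i]))
    return p+Rm.apply([L[6],0,L[3]]),Rm
E
python3 - <<'E'
from fk import *
import itertools
res=[]
for s in itertools.product([1,-1],repeat=4):
    sg=[s[0],1,s[1],1,s[2],1,s[3]]
    Rs=[fk(q,sg,[0]*7,[0]*7)[1] for q,_,_ in D]
    # allow fixed world offset A and tool offset B about z: R=Rz(a) Rm Rz(b)
    f=lambda v:np.concatenate([(R.from_quat(o).inv()*R.from_euler('z',v[0])*Rm*R.from_euler('z',v[1])).as_rotvec() for Rm,(q,p,o) in zip(Rs,D)])
    for x0 in itertools.product([0,1.57,3.14,-1.57],[0,3.14,1.57,-1.57]):
        try:r=least_squares(f,x0)
        except Exception: continue
        res.append((r.cost,s,r.x))
res.sort(key=lambda t:t[0])
for c,s,x in res[:4]:print(c,s,x)
c,s,x=res[0];sg=[s[0],1,s[1],1,s[2],1,s[3]];off=[x[0],0,0,0,0,0,x[1]]
g=lambda L:np.concatenate([fk(q,sg,L,off)[0]-p for q,p,o in D])
r=least_squares(g,[.3,.4,.4,.25,0,0,0]);print(r.cost,r.x.round(4),np.abs(r.fun).max())
import pickle;pickle.dump((sg,r.x,off),open("fk.pkl","wb"))
E
```

```text
1.5425453683126556e-06 (-1, -1, -1, -1) [-2.92835862e-05  1.57084779e+00]
1.5425453683127433e-06 (-1, -1, -1, -1) [-2.92850497e-05  1.57084779e+00]
1.5425453683127757e-06 (-1, -1, -1, -1) [-2.92819735e-05  1.57084780e+00]
1.542545368312898e-06 (-1, -1, -1, -1) [-2.92807275e-05  1.57084780e+00]
0.00021128618669695863 [ 0.3572  0.4412  0.4805  0.4377  0.0089 -0.0168 -0.0396] 0.013963398474686473
```

```bash
cat > sim.py <<'E'
from fk import *
import pickle
sg,L,off=pickle.load(open("fk.pkl","rb"))
lo=np.array([-2.6,-.5,-1.47,.16,-1.27,.06,-2.6]);hi=np.array([2.6,2.12,1.34,2.42,4.41,2.06,2.6])
F=lambda q:fk(q,sg,L,off)
def jac(q):
    p,Rm=F(q);J=np.zeros((6,7))
    for i in range(7):
        d=np.zeros(7);d[i]=1e-5;p2,R2=F(q+d);J[:3,i]=(p2-p)/1e-5;J[3:,i]=(R2*Rm.inv()).as_rotvec()/1e-5
    return J
def move(q,row,n,lam=.02,sub=6):   # go to one row pose (tool frame), n rows
    p0,R0=F(q);pt=p0+R0.apply(row[3:6]);Rt=R0*R.from_rotvec(row[:3])
    for _ in range(n*sub):
        p,Rm=F(q);e=np.r_[pt-p,(Rt*Rm.inv()).as_rotvec()]
        e[:3]*=min(1,.0625/sub/(np.linalg.norm(e[:3])+1e-9));e[3:]*=min(1,.187/sub/(np.linalg.norm(e[3:])+1e-9))
        J=jac(q);q=np.clip(q+J.T@np.linalg.solve(J@J.T+lam**2*np.eye(6),e),lo+.001,hi-.001)
    return q
E
python3 - <<'E'
from sim import *
q1=np.array(D[3][0]);print("check",move(q1,[0,0,0,0,.3,0],6).round(3),"obs",D[4][0])
q=np.array(D[4][0]);rng=np.random.default_rng(0);best=[]
p0,R0=F(q)
for k in range(250):
    row=np.r_[rng.uniform(-.8,.8,3)*rng.integers(0,2,3),rng.uniform(-.2,.2,3)*rng.integers(0,2,3)]
    p=p0+R0.apply(row[3:])
    if p[2]<.27 or p[0]<.3:continue
    q2=move(q,row,6,sub=3); best.append((min(q2[1]+.5,.3)+min(q2[2]+1.47,1),row.round(2),q2.round(2),F(q2)[0].round(2)))
best.sort(key=lambda t:-t[0])
for b in best[:6]:print(b[0].round(2),b[1].tolist(),b[2].tolist(),b[3].tolist())
E
```

```text
check [ 2.599 -0.499 -1.469  1.124 -0.665  1.863 -0.635] obs [2.48, -0.499, -1.467, 1.582, -0.556, 1.513, -0.551]
1.01 [-0.15, 0.66, -0.73, 0.0, -0.0, -0.0] [1.79, -0.39, -0.58, 2.1, -0.98, 1.3, 0.7] [0.43, -0.31, 0.35]
0.95 [0.14, 0.71, -0.16, 0.0, -0.07, -0.0] [1.84, -0.41, -0.61, 2.14, -1.07, 1.4, 0.13] [0.43, -0.24, 0.35]
0.94 [-0.33, 0.75, 0.23, -0.0, 0.0, -0.0] [1.75, -0.5, -0.53, 2.25, -1.13, 1.12, -0.3] [0.43, -0.3, 0.34]
0.91 [0.0, 0.54, 0.0, -0.06, 0.0, -0.11] [1.98, -0.5, -0.56, 1.88, -0.89, 1.56, -0.14] [0.36, -0.3, 0.45]
0.89 [0.0, 0.49, -0.58, 0.0, -0.17, 0.0] [1.53, -0.5, -0.58, 2.12, -0.88, 1.4, 0.14] [0.43, -0.14, 0.33]
0.89 [-0.33, 0.36, 0.3, -0.04, -0.18, 0.0] [1.62, -0.5, -0.58, 2.11, -0.82, 1.47, -0.8] [0.39, -0.12, 0.33]
```

```bash
cat > plan.py <<'E'
from sim import *
import sys,time,json
def rel(q,pos,Rt): 
    p,Rm=F(q);return np.r_[(Rm.inv()*Rt).as_rotvec(),Rm.inv().apply(np.array(pos)-p)]
Rg=R.from_quat([1,.008,0,0]);home=np.array([0,.3,0,1.5,0,1.3,0])
def search(q,T=150,seed=0):
    rng=np.random.default_rng(seed);best=[];t0=time.time();p0,R0=F(q)
    while time.time()-t0<T:
        n=rng.integers(1,3);qq=q;rows=[]
        for _ in range(n):
            pos=np.array([rng.uniform(.42,.7),rng.uniform(-.4,.3),rng.uniform(.28,.45)])
            Rt=Rg*R.from_rotvec(rng.uniform(-.9,.9,3)*[.7,1,1])
            row=rel(qq,pos,Rt).round(2);rows.append(row.tolist());qq=move(qq,row,10,sub=2)
        row=rel(qq,[.5,-.05,.3],Rg);qf=move(qq,row,12,sub=2);e=rel(qf,[.5,-.05,.3],Rg)
        c=np.abs(qf[2])+np.abs(qf[4])+5*np.linalg.norm(e)+max(0,-qf[1])
        best.append((c,rows,qq.round(2).tolist(),qf.round(2).tolist()))
    best.sort(key=lambda t:t[0]);return best
if __name__=="__main__":
    from bench import readout
    q=np.array(readout.read_state()["joint_positions"])
    for b in search(q)[:4]:print(round(b[0],2),b[1:])
E
python3 plan.py
```

```text
0.41 ([[-0.1, 0.81, -0.55, 0.0, -0.41, -0.0], [0.23, -1.48, -0.23, 0.2, 0.23, -0.06]], [0.1, 1.33, -0.41, 0.64, 0.25, 1.84, -0.79], [0.42, 0.13, -0.37, 1.62, 0.05, 1.4, -1.5])
0.48 ([[-0.55, 0.79, 0.19, 0.02, -0.31, -0.05], [-0.12, -1.27, -1.01, 0.32, 0.16, 0.03]], [0.36, 1.41, -0.4, 0.43, 0.19, 1.93, -0.63], [0.48, 0.14, -0.43, 1.62, 0.06, 1.4, -1.51])
0.67 ([[0.69, 0.42, -0.38, 0.14, -0.32, 0.0], [-0.43, -1.34, -0.1, 0.24, -0.22, 0.24]], [-0.76, 1.68, -0.5, 0.16, 0.78, 2.06, -0.95], [0.62, 0.15, -0.59, 1.62, 0.08, 1.4, -1.53])
0.71 ([[0.57, 0.79, 0.14, 0.21, -0.42, -0.06], [0.34, -1.2, -0.45, 0.25, 0.2, -0.09]], [0.31, 1.32, -0.59, 0.37, 0.21, 2.06, -0.71], [0.65, 0.15, -0.62, 1.62, 0.09, 1.4, -1.54])
```

>>> {"method": "step_arm", "body": {
  "deltas": [
    [[-0.1, 0.81, -0.55, 0, -0.41, 0, 55], [-0.1, 0.81, -0.55, 0, -0.41, 0, 55], [-0.1, 0.81, -0.55, 0, -0.41, 0, 55], [-0.1, 0.81, -0.55, 0, -0.41, 0, 55], [-0.1, 0.81, -0.55, 0, -0.41, 0, 55], [-0.1, 0.81, -0.55, 0, -0.41, 0, 55], [-0.1, 0.81, -0.55, 0, -0.41, 0, 55], [-0.1, 0.81, -0.55, 0, -0.41, 0, 55], [-0.1, 0.81, -0.55, 0, -0.41, 0, 55], [-0.1, 0.81, -0.55, 0, -0.41, 0, 55]]
  ]
}}

```text
time: 30.42
ee_pos: [0.4368, -0.1157, 0.3605]
eef_rot: [0.948, 0.155, 0.259, 0.099]
ft_force: [-0.6, -0.4, 0.2]
width: 0.0479
grip_force: 0.0
```

```bash
python3 j.py; sed -i 's/T=150/T=60/' plan.py; python3 plan.py
```

```text
30.43 [ 0.43678 -0.11575  0.36053] [-0.58 -0.44  0.18] [ 0.093  0.627 -0.055] 0.0479 0.0
[ 0.527 -0.498 -0.258  2.087 -0.185  0.979 -0.924] [0.9481 0.1546 0.2594 0.0994]
0.0 ([[0.65, 0.31, 0.54, 0.23, -0.31, 0.08], [0.08, -1.06, -0.18, 0.0, 0.3, -0.2]], [0.35, 0.78, -0.05, 0.9, -0.31, 1.95, -0.82], [0.09, 0.13, 0.0, 1.62, -0.0, 1.4, -1.46])
0.0 ([[0.21, 0.11, 0.59, 0.02, 0.03, 0.1], [0.3, -1.24, -0.16, -0.01, 0.24, -0.06]], [0.6, 1.6, 0.09, 0.21, -0.08, 2.06, -0.76], [0.09, 0.13, -0.0, 1.62, 0.0, 1.4, -1.46])
0.01 ([[0.2, -1.03, 1.09, -0.05, 0.1, -0.02], [-1.05, -0.04, -0.97, 0.0, -0.27, -0.07]], [-0.18, 1.51, 0.11, 0.32, 0.58, 2.01, -1.05], [0.08, 0.13, 0.01, 1.62, -0.0, 1.4, -1.46])
0.01 ([[-0.01, 0.24, -0.24, 0.0, 0.14, -0.01], [0.86, -1.44, 1.3, 0.01, 0.08, 0.17]], [0.57, 1.92, -0.01, 0.16, -0.41, 2.06, -1.77], [0.1, 0.13, -0.01, 1.62, 0.0, 1.4, -1.46])
```

```bash
cat > rel.py <<'E'
import sys
from h import *
# usage: x y z yaw -> row from measured pose
x,y,z,w=map(float,sys.argv[1:5]);s=readout.read_state();Rm=R.from_quat(s["eef_rot"])
Rt=R.from_euler('z',w)*R.from_quat([1,0,0,0])
print("row",np.round(np.r_[(Rm.inv()*Rt).as_rotvec(),Rm.inv().apply(np.array([x,y,z])-s["ee_pos"])],4).tolist())
E
python3 rel.py .5 -.05 .25 .014
python3 - <<'E'
from plan import *
from bench import readout
q=np.array(readout.read_state()["joint_positions"])
q=move(q,rel(q,[.5,-.05,.25],Rg),12);print(q.round(2),F(q)[0])
q=move(q,rel(q,[.4245,-.0943,.0612],Rg),12);print(q.round(2),F(q)[0])
E
```

```text
row [0.206, -0.5263, 0.301, 0.0234, -0.0757, 0.1194]
[ 0.58  0.17 -0.54  1.7   0.09  1.3  -1.53] [ 0.5  -0.05  0.25]
[ 0.65  0.21 -0.48  2.09  0.12  0.87 -1.46] [ 0.4245 -0.0943  0.0612]
```

>>> {"method": "step_arm", "body": {
  "deltas": [
    [[0.206, -0.526, 0.301, 0.0234, -0.0757, 0.1194, 55], [0.206, -0.526, 0.301, 0.0234, -0.0757, 0.1194, 55], [0.206, -0.526, 0.301, 0.0234, -0.0757, 0.1194, 55], [0.206, -0.526, 0.301, 0.0234, -0.0757, 0.1194, 55], [0.206, -0.526, 0.301, 0.0234, -0.0757, 0.1194, 55], [0.206, -0.526, 0.301, 0.0234, -0.0757, 0.1194, 55], [0.206, -0.526, 0.301, 0.0234, -0.0757, 0.1194, 55]]
  ]
}}

```text
time: 31.3
ee_pos: [0.4992, -0.051, 0.2504]
eef_rot: [1.0, 0.006, 0.0, 0.001]
ft_force: [-0.5, 0.3, 0.8]
width: 0.0479
grip_force: 0.0
```

```bash
python3 j.py; python3 rel.py .4245 -.0943 .12 .014;python3 rel.py .4245 -.0943 .0612 .014
```

```text
31.3 [ 0.49924 -0.05103  0.25042] [-0.51  0.32  0.82] [-0.049  0.039 -0.031] 0.0479 0.0
[ 0.606  0.1   -0.628  1.744  0.062  1.316 -1.593] [1.0e+00 6.5e-03 5.0e-04 8.0e-04]
row [0.0016, -0.0009, -0.001, -0.0754, 0.0421, 0.1304]
row [0.0016, -0.0009, -0.001, -0.0755, 0.042, 0.1892]
```

Back to a healthy posture. Now I regrip the second pin.

>>> {"method": "step_arm", "body": {
  "deltas": [
    [[0.0016, -0.001, 0, -0.0754, 0.0421, 0.05, 55], [0.0016, -0.001, 0, -0.0754, 0.0421, 0.1, 55], [0.0016, -0.001, 0, -0.0754, 0.0421, 0.13, 55], [0.0016, -0.001, 0, -0.0754, 0.042, 0.16, 55], [0.0016, -0.001, 0, -0.0755, 0.042, 0.189, 55], [0.0016, -0.001, 0, -0.0755, 0.042, 0.189, 55], [0.0016, -0.001, 0, -0.0755, 0.042, 0.189, 55], [0.0016, -0.001, 0, -0.0755, 0.042, 0.189, 0], [0.0016, -0.001, 0, -0.0755, 0.042, 0.189, 0], [0.0016, -0.001, 0, -0.0755, 0.042, 0.189, 0], [0.0016, -0.001, 0, -0.0755, 0.042, 0.189, 0]]
  ],
  "squeeze": 60
}}

```text
time: 32.67
ee_pos: [0.4246, -0.0943, 0.0611]
eef_rot: [1.0, 0.006, -0.001, -0.001]
ft_force: [-0.7, -0.2, 3.9]
width: 0.0227
grip_force: 60.0
```

```bash
python3 j.py; python3 tilt.py|head -1; python3 rel.py .6096 -.1335 .095 .014; python3 rel.py .6143 -.1335 .095 .014
```

```text
32.67 [ 0.42456 -0.09428  0.06114] [-0.74 -0.22  3.86] [-0.016  0.233 -0.018] 0.0227 60.0
[ 0.669  0.169 -0.582  2.11   0.117  0.895 -1.539] [ 1.e+00  6.e-03 -9.e-04 -6.e-04]
n 67 cent [372. 224.] axis [-0.245  0.97 ] std [1.2  4.62] vertical [-0.193  0.981] rel tilt -0.053 tcp px [368.1 218.5]
row [-0.0013, 0.0018, -0.0019, 0.1844, 0.0414, -0.0343]
row [-0.0013, 0.0018, -0.0019, 0.1891, 0.0415, -0.0343]
```

>>> {"method": "step_arm", "body": {
  "deltas": [
    [[0, 0, 0, 0, 0, -0.05, 0], [0, 0, 0, 0, 0, -0.1, 0], [0, 0, 0, 0.05, 0.01, -0.1, 0], [0, 0, 0, 0.1, 0.02, -0.1, 0], [0, 0, 0, 0.15, 0.03, -0.1, 0], [-0.001, 0.002, -0.002, 0.189, 0.0415, -0.1, 0], [-0.001, 0.002, -0.002, 0.189, 0.0415, -0.08, 0], [-0.001, 0.002, -0.002, 0.189, 0.0415, -0.05, 0], [-0.001, 0.002, -0.002, 0.189, 0.0415, -0.037, 0], [-0.001, 0.002, -0.002, 0.189, 0.0415, -0.037, 0], [-0.001, 0.002, -0.002, 0.189, 0.0415, -0.033, 0], [-0.001, 0.002, -0.002, 0.189, 0.0415, -0.031, 0], [-0.001, 0.002, -0.002, 0.189, 0.0415, -0.029, 0], [-0.001, 0.002, -0.002, 0.189, 0.0415, -0.028, 0], [-0.001, 0.002, -0.002, 0.189, 0.0415, -0.028, 0]]
  ]
}}

```text
time: 34.65
ee_pos: [0.615, -0.1336, 0.0907]
eef_rot: [1.0, 0.007, 0.001, 0.0]
ft_force: [-2.5, 0.2, 12.4]
width: 0.0224
grip_force: 60.0
```

```bash
python3 j.py
```

```text
34.65 [ 0.61501 -0.13356  0.09068] [-2.46  0.18 12.4 ] [0.105 0.936 0.024] 0.0224 60.0
[ 0.557  0.524 -0.544  1.596  0.295  1.103 -1.618] [1.0e+00 7.0e-03 1.3e-03 2.0e-04]
```

>>> {"method": "step_arm", "body": {
  "deltas": [
    [[0, 0, 0, 0, 0, -0.005, 0], [0, 0, 0, -0.005, 0, -0.005, 0], [0, 0, 0, -0.01, 0, -0.005, 0], [0, 0, 0, -0.01, 0, -0.003, 0], [0, 0, 0, -0.01, 0, -0.001, 0], [0, 0, 0, -0.01, 0, 0, 0], [0, 0, 0, -0.01, 0, 0, 0]]
  ]
}}

```text
time: 35.52
ee_pos: [0.6047, -0.1337, 0.091]
eef_rot: [1.0, 0.007, 0.001, 0.0]
ft_force: [-7.5, -0.5, 22.5]
width: 0.0226
grip_force: 60.0
```

```bash
python3 st.py
```

```text
35.52 [ 0.60473 -0.1337   0.09098] [-7.55 -0.49 22.52] [0.176 2.196 0.011] 0.0226 60.0
```

>>> {"method": "step_arm", "body": {
  "deltas": [
    [[0, 0, 0, 0, 0, -0.005, 0], [0, 0, 0, 0.003, 0.003, -0.005, 0], [0, 0, 0, 0.005, 0.005, -0.005, 0], [0, 0, 0, 0.005, 0.005, -0.003, 0], [0, 0, 0, 0.005, 0.005, -0.0015, 0], [0, 0, 0, 0.005, 0.005, -0.0007, 0], [0, 0, 0, 0.005, 0.005, -0.0007, 0]]
  ]
}}

```text
time: 36.4
ee_pos: [0.6099, -0.1388, 0.091]
eef_rot: [1.0, 0.007, 0.001, 0.0]
ft_force: [-3.5, 0.4, 15.7]
width: 0.0227
grip_force: 60.0
```

```bash
python3 st.py
```

```text
36.4 [ 0.60991 -0.13879  0.091  ] [-3.55  0.35 15.7 ] [-0.102  1.158 -0.038] 0.0227 60.0
```

>>> {"method": "step_arm", "body": {
  "deltas": [
    [[0, 0, 0, 0, 0, -0.005, 0], [0, 0, 0, 0, -0.005, -0.005, 0], [0, 0, 0, 0, -0.01, -0.005, 0], [0, 0, 0, 0, -0.01, -0.003, 0], [0, 0, 0, 0, -0.01, -0.001, 0], [0, 0, 0, 0, -0.01, 0, 0], [0, 0, 0, 0, -0.01, 0, 0]]
  ]
}}

```text
time: 37.28
ee_pos: [0.6096, -0.1279, 0.0911]
eef_rot: [1.0, 0.007, 0.001, -0.0]
ft_force: [-5.7, 2.7, 17.1]
width: 0.0229
grip_force: 60.0
```

```bash
python3 st.py
```

```text
37.27 [ 0.60965 -0.1279   0.09108] [-5.72  2.7  17.13] [0.705 1.467 0.053] 0.0229 60.0
```

>>> {"method": "step_arm", "body": {
  "deltas": [
    [[0, 0, 0, 0, 0, -0.005, 0], [0, 0, 0, -0.003, 0, -0.005, 0], [0, 0, 0, -0.005, 0, -0.005, 0], [0, 0, 0, -0.005, 0, -0.003, 0], [0, 0, 0, -0.005, 0, -0.001, 0], [0, 0, 0, -0.005, 0, 0, 0], [0, 0, 0, -0.005, 0, 0, 0]]
  ]
}}

```text
time: 38.15
ee_pos: [0.6046, -0.1286, 0.0911]
eef_rot: [1.0, 0.007, 0.001, 0.0]
ft_force: [-5.7, 0.3, 17.6]
width: 0.023
grip_force: 60.0
```

```bash
python3 st.py
```

```text
38.15 [ 0.60456 -0.12862  0.09106] [-5.72  0.29 17.57] [ 0.112  1.637 -0.042] 0.023 60.0
```

Not there. Next I try the (+5,+5) corner.

>>> {"method": "step_arm", "body": {
  "deltas": [
    [[0, 0, 0, 0, 0, -0.005, 0], [0, 0, 0, 0.005, 0, -0.005, 0], [0, 0, 0, 0.01, 0, -0.005, 0], [0, 0, 0, 0.01, 0, -0.003, 0], [0, 0, 0, 0.01, 0, -0.001, 0], [0, 0, 0, 0.01, 0, 0, 0], [0, 0, 0, 0.01, 0, 0, 0]]
  ]
}}

```text
time: 39.02
ee_pos: [0.6147, -0.1282, 0.0911]
eef_rot: [1.0, 0.007, 0.001, -0.0]
ft_force: [-4.1, 1.3, 15.2]
width: 0.0228
grip_force: 60.0
```

```bash
python3 st.py
```

```text
39.02 [ 0.61473 -0.12821  0.09105] [-4.08  1.29 15.16] [0.323 1.207 0.036] 0.0228 60.0
```

>>> {"method": "step_arm", "body": {
  "deltas": [
    [[0, 0, 0, 0, 0, -0.005, 0], [0, 0, 0, 0, 0.005, -0.005, 0], [0, 0, 0, 0, 0.01, -0.005, 0], [0, 0, 0, 0, 0.01, -0.003, 0], [0, 0, 0, 0, 0.01, -0.001, 0], [0, 0, 0, 0, 0.01, 0, 0], [0, 0, 0, 0, 0.01, 0, 0]]
  ]
}}

```text
time: 39.9
ee_pos: [0.6144, -0.1381, 0.0893]
eef_rot: [1.0, 0.007, 0.0, -0.0]
ft_force: [2.1, 0.2, 1.1]
width: 0.0228
grip_force: 60.0
```

```bash
python3 st.py
```

```text
39.9 [ 0.61444 -0.13813  0.08932] [2.09 0.23 1.08] [ 0.091 -0.466  0.004] 0.0228 60.0
```

The pin has dropped in, with the wall pushing it toward +x. I go deeper.

>>> {"method": "step_arm", "body": {
  "deltas": [
    [[0, 0, 0, 0.0007, 0, 0, 0], [0, 0, 0, 0.0012, 0, 0.001, 0], [0, 0, 0, 0.0012, 0, 0.002, 0], [0, 0, 0, 0.0012, 0, 0.003, 0], [0, 0, 0, 0.0012, 0, 0.004, 0], [0, 0, 0, 0.0012, 0, 0.005, 0], [0, 0, 0, 0.0012, 0, 0.005, 0]]
  ]
}}

```text
time: 40.78
ee_pos: [0.6152, -0.1383, 0.084]
eef_rot: [1.0, 0.007, -0.0, -0.0]
ft_force: [2.2, 0.8, -0.5]
width: 0.0225
grip_force: 60.0
```

```bash
python3 st.py
```

```text
40.77 [ 0.61523 -0.1383   0.08399] [ 2.18  0.81 -0.45] [ 0.363 -0.509 -0.04 ] 0.0225 60.0
```

>>> {"method": "step_arm", "body": {
  "deltas": [
    [[0, 0, 0, 0.001, -0.0004, 0.003, 0], [0, 0, 0, 0.001, -0.0004, 0.006, 0], [0, 0, 0, 0.001, -0.0004, 0.009, 0], [0, 0, 0, 0.001, -0.0004, 0.012, 0], [0, 0, 0, 0.001, -0.0004, 0.015, 0], [0, 0, 0, 0.001, -0.0004, 0.018, 0], [0, 0, 0, 0.001, -0.0004, 0.02, 0], [0, 0, 0, 0.001, -0.0004, 0.022, 0], [0, 0, 0, 0.001, -0.0004, 0.024, 0], [0, 0, 0, 0.001, -0.0004, 0.025, 0], [0, 0, 0, 0.001, -0.0004, 0.025, 0]]
  ]
}}

```text
time: 42.15
ee_pos: [0.6165, -0.1379, 0.0612]
eef_rot: [1.0, 0.007, 0.0, 0.0]
ft_force: [-7.9, 1.6, 17.4]
width: 0.0226
grip_force: 60.0
```

```bash
python3 st.py; python3 rel.py .47 .33 .25 .014
```

```text
42.15 [ 0.6165  -0.13793  0.06123] [-7.92  1.59 17.41] [0.3   2.098 0.043] 0.0226 60.0
row [0.0003, -0.0004, 0.0001, -0.1398, -0.4699, -0.189]
```

>>> {"method": "step_arm", "body": {
  "deltas": [
    [[0, 0, 0, 0, 0, -0.001, 55], [0, 0, 0, 0, 0, -0.001, 55], [0, 0, 0, 0, 0, -0.001, 55], [0, 0, 0, 0, 0, -0.04, 55], [0, 0, 0, 0, 0, -0.1, 55], [0, 0, 0, -0.02, -0.05, -0.15, 55], [0, 0, 0, -0.18, -0.47, -0.21, 55], [0, 0, 0, -0.18, -0.47, -0.21, 55], [0, 0, 0, -0.18, -0.47, -0.21, 55], [0, 0, 0, -0.18, -0.47, -0.21, 55], [0, 0, 0, -0.18, -0.47, -0.21, 55], [0, 0, 0, -0.18, -0.47, -0.21, 55], [0, 0, 0, -0.18, -0.47, -0.21, 55], [0, 0, 0, -0.18, -0.47, -0.21, 55], [0, 0, 0, -0.18, -0.47, -0.21, 55], [0, 0, 0, -0.18, -0.47, -0.21, 55], [0, 0, 0, -0.18, -0.47, -0.21, 55]]
  ]
}}

```text
time: 44.28
ee_pos: [0.4304, 0.328, 0.2691]
eef_rot: [1.0, 0.006, -0.0, 0.0]
ft_force: [-0.7, -0.1, -0.3]
width: 0.048
grip_force: 0.0
```

```bash
python3 j.py; python3 - <<'E'
from h import *
for n,z in (("top",.0745),("side",.056)):
  c=shot(n); print(n,[(b[0].tolist(),pt(c,b[0],z)[0].round(4).tolist()) for b in blobs(c,'red')])
c=shot("wrist");pickle.dump(c,open("w6.pkl","wb"));cv2.imwrite("pics/w6.png",c["img"][:,:,::-1])
for ce,st in blobs(c,"blue",40): print(ce,st.tolist(),pt(c,ce,.1)[0].round(4))
E
```

```text
44.27 [0.43039 0.32798 0.26907] [-0.74 -0.07 -0.3 ] [0.025 0.007 0.048] 0.048 0.0
[ 0.035  0.236 -0.887  1.611  0.185  1.384 -2.433] [ 1.0e+00  5.9e-03 -2.0e-04  1.0e-04]
top [([363.8, 187.1], [0.6119, -0.136, 0.0745]), ([216.7, 190.6], [0.6052, 0.1607, 0.0745])]
side [([310.5, 178.0], [0.6112, -0.1363, 0.056])]
[231.6 148. ] [222, 129, 17, 41, 269] [0.4808 0.3784 0.1   ]
[270.9 152.7] [264, 134, 15, 41, 158] [0.4765 0.3379 0.1   ]
```

View pics/w6.png

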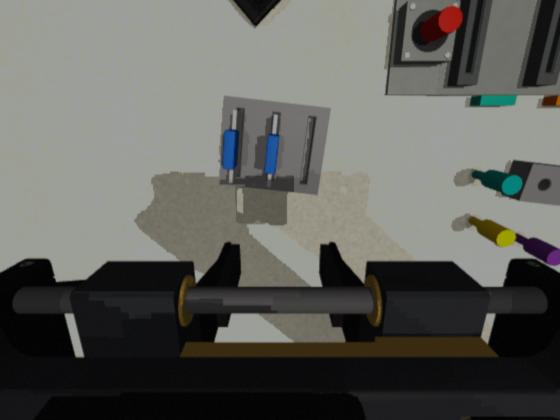

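```bash
python3 - <<'E'
from h import *
c=pickle.load(open("w6.pkl","rb"));print("cam",c["o"].round(3))
k,l,st,ce=cv2.connectedComponentsWithStats(mask(c,"blue"))
for i in range(1,k):
    if st[i][4]<100: continue
    pts=cv2.findNonZero((l==i).astype(np.uint8))[:,0]
    top=pts[pts[:,1]<=pts[:,1].min()+1].mean(0);bot=pts[pts[:,1]>=pts[:,1].max()-1].mean(0)
    rc=cv2.minAreaRect(pts);a=pt(c,top-[0,.5],.073)[0];b=pt(c,bot+[0,.5],.103)[0];a2=pt(c,top-[0,.5],.103)[0]
    print(rc,"back end z73",a.round(4),"z103",a2.round(4),"front end",b.round(4),"yaw",np.arctan2(*(a-b)[[1,0]]).round(3))
    L=pt(c,pts,.1); print(" width px",[(int(r),pts[pts[:,1]==r][:,0].min(),pts[pts[:,1]==r][:,0].max()) for r in range(pts[:,1].min(),pts[:,1].max(),8)])
# plate ends: bright steel at z .076
print("plates",pt(c,[(235,110),(231,182),(275.5,113),(269,180)],.076)[:,:2].round(4).tolist())
q=pt(c,[(223,96),(330,107),(320,194),(219,186)],.03)[:,:2];print("stand",q.round(4).tolist(),"cen",q.mean(0).round(4),np.linalg.norm(q[0]-q[1]),np.linalg.norm(q[1]-q[2]))
cv2.imwrite("pics/w6c.png",cv2.resize(c["img"][90:200,210:340,::-1],None,fx=6,fy=5,interpolation=cv2.INTER_CUBIC))
E
```

```text
cam [0.514 0.33  0.409]
((230.09515380859375, 149.07302856445312), (14.83373737335205, 40.044437408447266), 3.814074993133545) back end z73 [0.498  0.3827 0.073 ] z103 [0.4995 0.3779 0.103 ] front end [0.4599 0.382  0.103 ] yaw 0.018
 width px [(129, np.int32(230), np.int32(230)), (137, np.int32(224), np.int32(238)), (145, np.int32(223), np.int32(237)), (153, np.int32(223), np.int32(237)), (161, np.int32(223), np.int32(236))]
((271.180908203125, 153.6304168701172), (11.52679443359375, 40.19929504394531), 5.5275397300720215) back end z73 [0.4935 0.3366 0.073 ] z103 [0.4954 0.336  0.103 ] front end [0.4552 0.3387 0.103 ] yaw -0.056
 width px [(134, np.int32(269), np.int32(277)), (142, np.int32(267), np.int32(278)), (150, np.int32(266), np.int32(277)), (158, np.int32(265), np.int32(276)), (166, np.int32(265), np.int32(275))]
plates [[0.5183, 0.3771], [0.4397, 0.3843], [0.5158, 0.3338], [0.4425, 0.3406]]
stand [[0.5347, 0.3975], [0.5237, 0.2682], [0.4145, 0.2746], [0.4238, 0.4078]] cen [0.4742 0.337 ] 0.12971738343722589 0.10936170300314496
```

View pics/w6c.png

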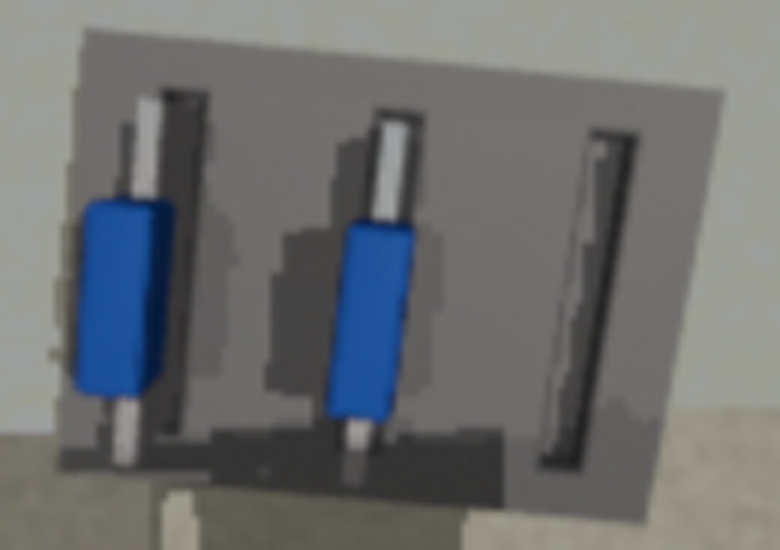

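The crop shows two dividers, blue blocks at (125,295) and (370,320), and the third stand slot empty. They are turned about -0.085 rad. Joint 7 is near its limit here, so I half-turn the tool and come over the middle divider.

>>> {"method": "step_arm", "body": {
  "deltas": [
    [[0, 0, -0.18, 0, 0, 0.02, 34], [0, 0, -0.36, 0.01, 0, 0.02, 34], [0, 0, -0.54, 0.02, 0, 0.02, 34], [0, 0, -0.72, 0.03, 0, 0.02, 34], [0, 0, -0.9, 0.04, 0, 0.02, 34], [0, 0, -1.08, 0.045, -0.01, 0.02, 34], [0, 0, -1.26, 0.045, -0.01, 0.02, 34], [0, 0, -1.44, 0.045, -0.01, 0.02, 34], [0, 0, -1.62, 0.045, -0.01, 0.02, 34], [0, 0, -1.8, 0.045, -0.01, 0.02, 34], [0, 0, -1.98, 0.045, -0.01, 0.02, 34], [0, 0, -2.16, 0.045, -0.01, 0.02, 34], [0, 0, -2.34, 0.045, -0.01, 0.02, 34], [0, 0, -2.52, 0.045, -0.01, 0.02, 34], [0, 0, -2.7, 0.045, -0.01, 0.02, 34], [0, 0, -2.88, 0.045, -0.01, 0.02, 34], [0, 0, -3.045, 0.045, -0.01, 0.02, 34], [0, 0, -3.045, 0.045, -0.01, 0.02, 34], [0, 0, -3.045, 0.045, -0.01, 0.02, 34]]
  ]
}}

```text
time: 46.8
ee_pos: [0.4746, 0.3398, 0.2493]
eef_rot: [0.043, 0.999, 0.0, -0.0]
ft_force: [-0.2, 0.2, 0.0]
width: 0.0298
grip_force: 0.0
```

```bash
python3 j.py; python3 rel.py .4753 .3375 .13 3.0566; python3 rel.py .4753 .3375 .091 3.0566
```

```text
46.8 [0.47462 0.33977 0.24934] [-0.21  0.24  0.03] [ 0.077 -0.17   0.021] 0.0298 0.0
[ 0.273  0.616 -1.387  1.521  0.605  1.505  0.366] [ 4.320e-02  9.991e-01  2.000e-04 -1.000e-04]
row [0.0005, -0.0002, -0.0015, -0.0009, -0.0023, 0.1193]
row [0.0005, -0.0002, -0.0015, -0.0009, -0.0023, 0.1583]
```

```bash
cat > seq.py <<'E'
from plan import *
from bench import readout
def go(q,x,y,z,w,n=12):
    q=move(q,rel(q,[x,y,z],R.from_euler('z',w)*R.from_quat([1,0,0,0])),n,sub=4);print((x,y,z,w),q.round(2),np.linalg.norm(F(q)[0]-[x,y,z]).round(4));return q
E
python3 - <<'E'
from seq import *
q0=np.array(readout.read_state()["joint_positions"])
q=go(q0,.4753,.3375,.091,3.0566);q=go(q,.4753,.3375,.2,3.0566);q=go(q,.6077,.0146,.2,3.155,16);q=go(q,.6077,.0146,.091,3.155)
print("alt: wiggles")
rng=np.random.default_rng(1);b=[]
import time;t=time.time()
while time.time()-t<60:
    Rt=R.from_euler('z',3.0566)*R.from_quat([1,0,0,0])*R.from_rotvec(rng.uniform(-.8,.8,3));pos=[rng.uniform(.42,.62),rng.uniform(.1,.38),rng.uniform(.26,.4)]
    row=rel(q0,pos,Rt).round(2);qq=move(q0,row,10,sub=2);qf=move(qq,rel(qq,[.4753,.3375,.2],R.from_euler('z',3.0566)*R.from_quat([1,0,0,0])),12,sub=2)
    b.append((abs(qf[2])+.5*abs(qf[4]),row.tolist(),qq.round(2).tolist(),qf.round(2).tolist()))
b.sort(key=lambda t:t[0])
for r in b[:4]:print(r)
E
```

```text
(0.4753, 0.3375, 0.091, 3.0566) [ 0.32  0.7  -1.27  1.85  0.74  1.17  0.28] 0.0
(0.4753, 0.3375, 0.2, 3.0566) [ 0.4   0.61 -1.42  1.73  0.62  1.35  0.35] 0.0
(0.6077, 0.0146, 0.2, 3.155) [ 1.    0.71 -1.45  1.69  0.71  1.4   1.03] 0.0
(0.6077, 0.0146, 0.091, 3.155) [ 0.95  0.79 -1.32  1.8   0.82  1.23  0.97] 0.0
alt: wiggles
(np.float64(1.0449469815882977), [0.73, 0.46, -0.32, -0.11, 0.01, -0.1], [-1.1, 1.76, -0.48, 0.16, 1.12, 2.06, 1.84], [0.12, 0.3, -0.92, 1.74, 0.25, 1.22, 0.62])
(np.float64(1.058641195886661), [0.71, 0.75, -0.28, -0.07, -0.12, -0.12], [-1.04, 1.73, -0.52, 0.16, 1.06, 2.06, 1.88], [0.13, 0.31, -0.93, 1.74, 0.26, 1.23, 0.62])
(np.float64(1.0634463336699773), [0.26, -0.62, -0.04, 0.05, -0.25, -0.08], [0.23, -0.5, -0.77, 2.31, -0.08, 1.09, 1.06], [0.13, 0.31, -0.93, 1.74, 0.26, 1.23, 0.62])
(np.float64(1.1083148669741405), [0.51, 0.77, -0.58, -0.11, -0.01, -0.03], [-1.03, 1.79, -0.6, 0.16, 1.0, 2.06, 2.05], [0.16, 0.32, -0.97, 1.74, 0.28, 1.23, 0.6])
```

>>> {"method": "step_arm", "body": {
  "deltas": [
    [[0, 0, 0, -0.0009, -0.0023, 0.05, 34], [0, 0, 0, -0.0009, -0.0023, 0.1, 34], [0, 0, 0, -0.0009, -0.0023, 0.12, 34], [0, 0, 0, -0.0009, -0.0023, 0.135, 34], [0, 0, 0, -0.0009, -0.0023, 0.15, 34], [0, 0, 0, -0.0009, -0.0023, 0.158, 34], [0, 0, 0, -0.0009, -0.0023, 0.158, 34], [0, 0, 0, -0.0009, -0.0023, 0.158, 0], [0, 0, 0, -0.0009, -0.0023, 0.158, 0], [0, 0, 0, -0.0009, -0.0023, 0.158, 0], [0, 0, 0, -0.0009, -0.0023, 0.158, 0]]
  ],
  "squeeze": 50
}}

```text
time: 48.18
ee_pos: [0.4753, 0.3379, 0.0918]
eef_rot: [0.041, 0.999, 0.0, 0.0]
ft_force: [0.8, -0.4, 2.1]
width: 0.0116
grip_force: 50.0
```

```bash
python3 j.py; for z in .2 .12;do python3 rel.py .6077 .0146 $z 3.1546;done
```

```text
48.17 [0.47532 0.33786 0.09178] [ 0.84 -0.38  2.15] [ 0.028 -0.144  0.044] 0.0116 50.0
[ 0.217  0.749 -1.251  1.699  0.746  1.259  0.284] [4.120e-02 9.991e-01 4.000e-04 2.000e-04]
row [0.0009, 0.0004, -0.0955, -0.1586, -0.3112, -0.1085]
row [0.0009, 0.0004, -0.0955, -0.1586, -0.3112, -0.0285]
```

>>> {"method": "step_arm", "body": {
  "deltas": [
    [[0, 0, 0, 0, 0, -0.05, 0], [0, 0, 0, 0, 0, -0.108, 0], [0, 0, 0, -0.03, -0.06, -0.1085, 0], [0.001, 0, -0.095, -0.06, -0.12, -0.1085, 0], [0.001, 0, -0.095, -0.09, -0.18, -0.1085, 0], [0.001, 0, -0.095, -0.12, -0.24, -0.1085, 0], [0.001, 0, -0.095, -0.1586, -0.3112, -0.1085, 0], [0.001, 0, -0.095, -0.1586, -0.3112, -0.1085, 0], [0.001, 0, -0.095, -0.1586, -0.3112, -0.1085, 0], [0.001, 0, -0.095, -0.1586, -0.3112, -0.06, 0], [0.001, 0, -0.095, -0.1586, -0.3112, -0.034, 0], [0.001, 0, -0.095, -0.1586, -0.3112, -0.034, 0], [0.001, 0, -0.095, -0.1586, -0.3112, -0.034, 0]]
  ]
}}

```text
time: 49.8
ee_pos: [0.6079, 0.0154, 0.1265]
eef_rot: [-0.007, 1.0, 0.0, 0.001]
ft_force: [-0.4, -0.2, -1.0]
width: 0.0116
grip_force: 50.0
```

```bash
python3 j.py; python3 - <<'E'
from h import *
c=shot("wrist");s=shot("side")
cv2.imwrite("pics/w7.png",np.hstack([cv2.resize(c["img"][60:330,130:430],(444,400)),cv2.resize(s["img"][150:270,210:320],(356,400),interpolation=cv2.INTER_CUBIC)])[:,:,::-1])
E
```

```text
49.8 [0.60789 0.01537 0.12649] [-0.36 -0.17 -0.99] [ 0.149 -0.178  0.004] 0.0116 50.0
[ 0.791  0.78  -1.294  1.602  0.766  1.354  0.982] [-6.7e-03  1.0e+00  0.0e+00  5.0e-04]
```

View pics/w7.png

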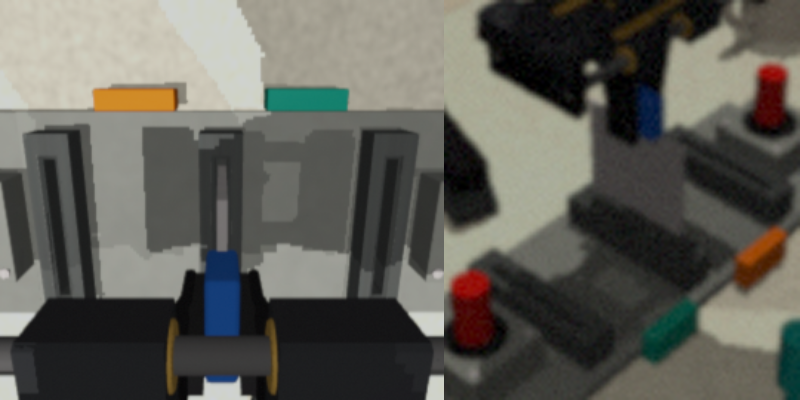

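The plate hangs over the middle slot, its end at (222,165) in line with the slot end at about (221,155). I lower it into the mouth.

>>> {"method": "step_arm", "body": {
  "deltas": [
    [[0, 0, 0, 0, -0.0008, 0.006, 0], [0, 0, 0, 0, -0.0008, 0.01, 0], [0, 0, 0, 0, -0.0008, 0.0125, 0], [0, 0, 0, 0, -0.0008, 0.014, 0], [0, 0, 0, 0, -0.0008, 0.0155, 0], [0, 0, 0, 0, -0.0008, 0.017, 0], [0, 0, 0, 0, -0.0008, 0.0185, 0], [0, 0, 0, 0, -0.0008, 0.0185, 0]]
  ]
}}

```text
time: 50.9
ee_pos: [0.6075, 0.0137, 0.1065]
eef_rot: [-0.006, 1.0, -0.0, -0.0]
ft_force: [0.1, 0.8, -1.6]
width: 0.0117
grip_force: 50.0
```

```bash
python3 j.py
```

```text
50.9 [0.60753 0.01371 0.10652] [ 0.07  0.76 -1.64] [ 0.363 -0.107  0.031] 0.0117 50.0
[ 0.786  0.799 -1.275  1.619  0.784  1.327  0.972] [-6.3e-03  1.0e+00 -2.0e-04 -2.0e-04]
```

>>> {"method": "step_arm", "body": {
  "deltas": [
    [[0, 0, 0, 0, 0.0004, 0.003, 0], [0, 0, 0, 0, 0.0004, 0.006, 0], [0, 0, 0, 0, 0.0004, 0.009, 0], [0, 0, 0, 0, 0.0004, 0.012, 0], [0, 0, 0, 0, 0.0004, 0.014, 0], [0, 0, 0, 0, 0.0004, 0.0165, 0], [0, 0, 0, 0, 0.0004, 0.0165, 0], [0, 0, 0, 0, 0.0004, 0.0165, 0]]
  ]
}}

```text
time: 51.9
ee_pos: [0.6077, 0.0143, 0.0917]
eef_rot: [-0.006, 1.0, -0.001, 0.0]
ft_force: [-6.4, -1.8, 13.8]
width: 0.0115
grip_force: 50.0
```

```bash
python3 j.py; python3 rel.py .4797 .3815 .2 3.0566;python3 rel.py .4797 .3815 .091 3.0566
```

```text
51.9 [0.60774 0.01428 0.09172] [-6.41 -1.77 13.75] [-0.373  1.279 -0.022] 0.0115 50.0
[ 0.778  0.813 -1.261  1.631  0.8    1.305  0.963] [-6.3e-03  1.0e+00 -5.0e-04  2.0e-04]
row [-0.001, 0.0005, 0.0976, 0.1233, 0.3687, -0.1087]
row [-0.001, 0.0005, 0.0976, 0.1234, 0.3688, 0.0003]
```

>>> {"method": "step_arm", "body": {
  "deltas": [
    [[0, 0, 0, 0, 0, -0.001, 34], [0, 0, 0, 0, 0, -0.001, 34], [0, 0, 0, 0, 0, -0.001, 34], [0, 0, 0, 0, 0, -0.05, 34], [0, 0, 0, 0, 0, -0.1, 34], [-0.001, 0, 0.0976, 0.02, 0.06, -0.11, 34], [-0.001, 0, 0.0976, 0.04, 0.12, -0.11, 34], [-0.001, 0, 0.0976, 0.06, 0.18, -0.11, 34], [-0.001, 0, 0.0976, 0.08, 0.24, -0.11, 34], [-0.001, 0, 0.0976, 0.1, 0.3, -0.11, 34], [-0.001, 0, 0.0976, 0.1234, 0.3687, -0.11, 34], [-0.001, 0, 0.0976, 0.1234, 0.3687, -0.11, 34], [-0.001, 0, 0.0976, 0.1234, 0.3687, -0.11, 34], [-0.001, 0, 0.0976, 0.1234, 0.3687, -0.11, 34]]
  ]
}}

```text
time: 53.65
ee_pos: [0.4809, 0.3795, 0.1997]
eef_rot: [0.044, 0.999, -0.0, -0.0]
ft_force: [0.9, 0.6, 0.1]
width: 0.0296
grip_force: 0.0
```

```bash
python3 j.py; python3 - <<'E'
from h import *
c=shot("wrist");p=np.array(readout.read_state()["ee_pos"])
for ce,st in blobs(c,"blue",40):
    print(ce,st.tolist(),pt(c,ce,.1)[0].round(4))
c=shot("side");print([b[0].tolist() for b in blobs(c,"blue")])
E
python3 rel.py .4797 .3815 .091 3.0566
```

```text
53.65 [0.4809  0.37951 0.19969] [0.89 0.55 0.06] [ 0.054 -0.123  0.013] 0.0296 0.0
[ 0.133  0.677 -1.281  1.51   0.65   1.44   0.311] [ 4.38e-02  9.99e-01 -2.00e-04 -0.00e+00]
[281.7 208.9] [275, 184, 14, 51, 650] [0.4753 0.3819 0.1   ]
[[270.3, 195.3], [159.8, 344.3]]
row [-0.0001, -0.0001, -0.0031, 0.0014, 0.0019, 0.1088]
```

>>> {"method": "step_arm", "body": {
  "deltas": [
    [[0, 0, -0.003, 0.0014, 0.0022, 0.03, 34], [0, 0, -0.003, 0.0014, 0.0022, 0.06, 34], [0, 0, -0.003, 0.0014, 0.0022, 0.085, 34], [0, 0, -0.003, 0.0014, 0.0022, 0.1, 34], [0, 0, -0.003, 0.0014, 0.0022, 0.1082, 34], [0, 0, -0.003, 0.0014, 0.0022, 0.1082, 34], [0, 0, -0.003, 0.0014, 0.0022, 0.1082, 0], [0, 0, -0.003, 0.0014, 0.0022, 0.1082, 0], [0, 0, -0.003, 0.0014, 0.0022, 0.1082, 0], [0, 0, -0.003, 0.0014, 0.0022, 0.1082, 0]]
  ],
  "squeeze": 50
}}

```text
time: 55.0
ee_pos: [0.4785, 0.3837, 0.0923]
eef_rot: [0.041, 0.999, 0.0, 0.0]
ft_force: [-1.0, -1.8, 4.7]
width: 0.0118
grip_force: 49.6
```

```bash
python3 j.py; for z in .22 .126;do python3 rel.py .6089 -.0794 $z 3.1546;done
```

```text
55.0 [0.47851 0.38369 0.09234] [-1.01 -1.79  4.72] [-0.375  0.062  0.038] 0.0118 49.6
[ 0.09   0.773 -1.195  1.617  0.746  1.277  0.25 ] [4.100e-02 9.992e-01 3.000e-04 2.000e-04]
row [0.0007, 0.0004, -0.0951, -0.168, -0.4507, -0.1279]
row [0.0007, 0.0004, -0.0951, -0.1679, -0.4508, -0.0339]
```

>>> {"method": "step_arm", "body": {
  "deltas": [
    [[0, 0, 0, 0, 0, -0.05, 0], [0, 0, 0, 0, 0, -0.11, 0], [0, 0, 0, -0.02, -0.05, -0.128, 0], [0.001, 0, -0.095, -0.04, -0.11, -0.128, 0], [0.001, 0, -0.095, -0.06, -0.17, -0.128, 0], [0.001, 0, -0.095, -0.08, -0.23, -0.128, 0], [0.001, 0, -0.095, -0.11, -0.29, -0.128, 0], [0.001, 0, -0.095, -0.14, -0.35, -0.128, 0], [0.001, 0, -0.095, -0.155, -0.41, -0.128, 0], [0.001, 0, -0.095, -0.167, -0.4508, -0.128, 0], [0.001, 0, -0.095, -0.167, -0.4508, -0.128, 0], [0.001, 0, -0.095, -0.167, -0.4508, -0.128, 0], [0.001, 0, -0.095, -0.167, -0.4508, -0.08, 0], [0.001, 0, -0.095, -0.167, -0.4508, -0.035, 0], [0.001, 0, -0.095, -0.167, -0.4508, -0.035, 0], [0.001, 0, -0.095, -0.167, -0.4508, -0.035, 0]]
  ]
}}

```text
time: 57.0
ee_pos: [0.6085, -0.0781, 0.1286]
eef_rot: [-0.007, 1.0, -0.0, 0.001]
ft_force: [0.3, -0.4, -1.2]
width: 0.0115
grip_force: 49.6
```

```bash
python3 j.py; python3 - <<'E'
from h import *
c=shot("wrist");s=shot("side")
cv2.imwrite("pics/w8.png",np.hstack([cv2.resize(c["img"][60:330,130:430],(444,400)),cv2.resize(s["img"][130:250,230:340],(356,400),interpolation=cv2.INTER_CUBIC)])[:,:,::-1])
E
python3 rel.py .6077 -.0794 .105 3.1546
```

```text
57.0 [ 0.60854 -0.07812  0.12859] [ 0.33 -0.37 -1.24] [ 0.053 -0.134 -0.062] 0.0115 49.6
[ 0.928  0.773 -1.274  1.586  0.754  1.353  1.147] [-7.2e-03  1.0e+00 -0.0e+00  9.0e-04]
row [-0.0006, 0.0027, 0.0006, 0.0012, -0.0007, 0.0239]
```

View pics/w8.png

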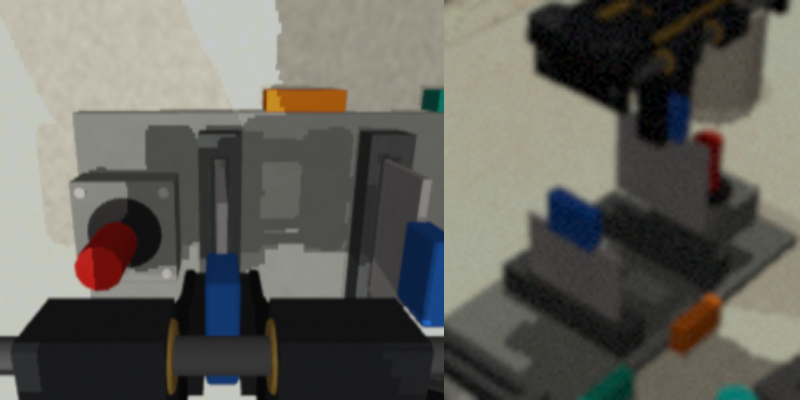

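>>> {"method": "step_arm", "body": {
  "deltas": [
    [[0, 0, 0, 0.0004, -0.0004, 0.006, 0], [0, 0, 0, 0.0004, -0.0004, 0.011, 0], [0, 0, 0, 0.0004, -0.0004, 0.0135, 0], [0, 0, 0, 0.0004, -0.0004, 0.015, 0], [0, 0, 0, 0.0004, -0.0004, 0.0165, 0], [0, 0, 0, 0.0004, -0.0004, 0.018, 0], [0, 0, 0, 0.0004, -0.0004, 0.0195, 0], [0, 0, 0, 0.0004, -0.0004, 0.0195, 0]]
  ]
}}

```text
time: 58.1
ee_pos: [0.6072, -0.0797, 0.1065]
eef_rot: [-0.007, 1.0, -0.0, -0.0]
ft_force: [-0.5, -0.4, -1.3]
width: 0.0115
grip_force: 49.8
```

```bash
python3 j.py
```

```text
58.1 [ 0.60721 -0.07975  0.1065 ] [-0.48 -0.38 -1.34] [ 0.285 -0.074 -0.013] 0.0115 49.8
[ 0.923  0.793 -1.254  1.606  0.773  1.323  1.137] [-6.5e-03  1.0e+00 -1.0e-04 -5.0e-04]
```

>>> {"method": "step_arm", "body": {
  "deltas": [
    [[0, 0, 0, 0, 0, 0.003, 0], [0, 0, 0, 0, 0, 0.006, 0], [0, 0, 0, 0, 0, 0.009, 0], [0, 0, 0, 0, 0, 0.012, 0], [0, 0, 0, 0, 0, 0.014, 0], [0, 0, 0, 0, 0, 0.0165, 0], [0, 0, 0, 0, 0, 0.0165, 0], [0, 0, 0, 0, 0, 0.0165, 0]]
  ]
}}

```text
time: 59.1
ee_pos: [0.6076, -0.0796, 0.0923]
eef_rot: [-0.007, 1.0, -0.001, 0.0]
ft_force: [-6.6, -0.9, 15.3]
width: 0.0115
grip_force: 49.8
```

```bash
python3 j.py; python3 - <<'E'
from seq import *
q0=np.array(readout.read_state()["joint_positions"])
q=go(q0,.6072,-.0797,.25,3.155)
q=go(q,.39,-.30,.25,3.155,14);q=go(q,.39,-.30,.25,1.6,12);q=go(q,.39,-.3,.25,.014,12)
q=go(q,.43,-.33,.08,.014)
q=go(q,.43,-.33,.25,.014);q=go(q,.606,.061,.25,.014);q=go(q,.606,.061,.09,.014)
E
python3 rel.py .42 -.30 .25 3.1546
```

```text
59.1 [ 0.60761 -0.0796   0.09226] [-6.59 -0.93 15.33] [ 0.138  1.448 -0.007] 0.0115 49.8
[ 0.916  0.807 -1.241  1.618  0.789  1.302  1.127] [-6.5e-03  1.0e+00 -6.0e-04  2.0e-04]
(0.6072, -0.0797, 0.25, 3.155) [ 1.16  0.64 -1.45  1.61  0.64  1.47  1.25] 0.0
(0.39, -0.3, 0.25, 3.155) [ 2.21 -0.24 -1.36  1.89 -0.24  1.31  2.51] 0.0
(0.39, -0.3, 0.25, 1.6) [ 2.3  -0.5  -1.38  1.87 -0.5   1.4   1.07] 0.0002
(0.39, -0.3, 0.25, 0.014) [ 2.52 -0.5  -1.47  1.78 -0.6   1.4  -0.49] 0.024
(0.43, -0.33, 0.08, 0.014) [ 2.6  -0.5  -1.47  1.42 -0.53  1.73 -0.52] 0.3407
(0.43, -0.33, 0.25, 0.014) [ 2.6  -0.5  -1.47  1.32 -0.55  1.81 -0.56] 0.213
(0.606, 0.061, 0.25, 0.014) [ 2.4  -0.5  -1.47  1.29 -0.54  1.86 -0.81] 0.3606
(0.606, 0.061, 0.09, 0.014) [ 2.4  -0.5  -1.47  1.5  -0.52  1.67 -0.7 ] 0.45
row [-0.0012, 0.0003, 0.0, 0.1904, -0.2181, -0.1575]
```

>>> {"method": "step_arm", "body": {
  "deltas": [
    [[0, 0, 0, 0, 0, -0.001, 34], [0, 0, 0, 0, 0, -0.001, 34], [0, 0, 0, 0, 0, -0.001, 34], [0, 0, 0, 0, 0, -0.05, 34], [0, 0, 0, 0, 0, -0.11, 34], [0, 0, 0, 0, 0, -0.17, 34], [0, 0, 0, 0, 0, -0.22, 34], [0, 0, 0, 0, 0, -0.22, 34], [0, 0, 0, 0, 0, -0.22, 34]]
  ]
}}

```text
time: 60.22
ee_pos: [0.6073, -0.0799, 0.3097]
eef_rot: [-0.006, 1.0, -0.0, -0.0]
ft_force: [0.6, 0.0, -0.3]
width: 0.0297
grip_force: 0.0
```

```bash
python3 j.py; python3 - <<'E'
from seq import *
q0=np.array(readout.read_state()["joint_positions"]);Z=lambda w:R.from_euler('z',w)*R.from_quat([1,0,0,0])
rng=np.random.default_rng(2);b=[];t=time.time()
while time.time()-t<200:
    qq=q0;rows=[]
    for w in (rng.uniform(2,2.6),rng.uniform(.7,1.3)):
        pos=[rng.uniform(.5,.7),rng.uniform(-.25,.15),rng.uniform(.3,.4)]
        row=rel(qq,pos,Z(w)*R.from_rotvec(rng.uniform(-.6,.6,3)*[1,1,0])).round(2);rows.append(row.tolist());qq=move(qq,row,10,sub=2)
    qf=move(qq,rel(qq,[.55,-.15,.3],Z(.014)),12,sub=2)
    b.append((abs(qf[2])+abs(qf[4])+10*np.linalg.norm(F(qf)[0]-[.55,-.15,.3]),rows,qq.round(2).tolist(),qf.round(2).tolist()))
b.sort(key=lambda t:t[0])
for r in b[:5]:print(r)
E
```

```text
60.23 [ 0.60735 -0.07992  0.30972] [ 0.64  0.02 -0.34] [ 0.158 -0.075 -0.005] 0.0297 0.0
[ 0.935  0.632 -1.373  1.344  0.62   1.64   1.24 ] [-6.4e-03  1.0e+00 -4.0e-04 -5.0e-04]
(np.float64(0.3239341426860949), [[0.46, 0.51, 0.55, -0.02, 0.15, -0.04], [-0.32, 0.66, 2.5, 0.34, -0.37, -0.02]], [0.15, 0.59, -0.5, 1.18, 0.39, 1.98, -0.39], [0.45, 0.28, -0.25, 1.43, 0.07, 1.43, -1.36])
(np.float64(0.35674973661941933), [[0.32, 0.72, 0.9, -0.03, -0.17, -0.06], [-1.01, -0.42, 2.59, 0.4, 0.06, -0.27]], [-0.01, 0.42, -0.69, 1.37, 0.47, 1.77, -0.34], [0.47, 0.29, -0.28, 1.43, 0.08, 1.43, -1.36])
(np.float64(0.3996572110265664), [[0.3, 0.66, 0.77, 0.02, 0.18, -0.04], [-0.34, -0.44, 1.86, -0.0, -0.42, -0.27]], [-0.18, 0.69, -0.46, 0.85, 0.74, 1.89, -0.82], [0.5, 0.29, -0.31, 1.43, 0.09, 1.43, -1.37])
(np.float64(0.41250467312958433), [[0.27, 0.48, 0.68, 0.0, 0.05, -0.04], [-0.42, -0.54, 1.85, 0.22, -0.16, -0.15]], [-0.18, 0.42, -0.63, 1.44, 0.77, 1.64, -1.2], [0.5, 0.29, -0.32, 1.43, 0.09, 1.43, -1.37])
(np.float64(0.4147570006871906), [[0.16, 0.48, 1.11, 0.14, -0.02, -0.06], [0.04, -0.59, 0.94, 0.12, 0.1, -0.03]], [-0.49, 1.47, -0.31, 0.16, 0.83, 2.06, -0.33], [0.51, 0.29, -0.32, 1.43, 0.09, 1.43, -1.37])
```

>>> {"method": "step_arm", "body": {
  "deltas": [
    [[0.27, 0.48, 0.68, 0, 0.05, -0.04, 34], [0.27, 0.48, 0.68, 0, 0.05, -0.04, 34], [0.27, 0.48, 0.68, 0, 0.05, -0.04, 34], [0.27, 0.48, 0.68, 0, 0.05, -0.04, 34], [0.27, 0.48, 0.68, 0, 0.05, -0.04, 34], [0.27, 0.48, 0.68, 0, 0.05, -0.04, 34], [0.27, 0.48, 0.68, 0, 0.05, -0.04, 34]]
  ]
}}

```text
time: 61.1
ee_pos: [0.5956, -0.0304, 0.3068]
eef_rot: [0.271, 0.925, -0.133, -0.233]
ft_force: [-0.4, 0.3, -1.6]
width: 0.0296
grip_force: 0.0
```

```bash
python3 j.py; python3 - <<'E'
from seq import *
q0=np.array(readout.read_state()["joint_positions"]);Z=lambda w:R.from_euler('z',w)*R.from_quat([1,0,0,0])
rng=np.random.default_rng(2);b=[];t=time.time()
while time.time()-t<60:
    w=rng.uniform(.6,1.6);pos=[rng.uniform(.5,.65),rng.uniform(-.25,.05),rng.uniform(.3,.4)]
    row=rel(q0,pos,Z(w)*R.from_rotvec(rng.uniform(-.5,.5,3)*[1,1,0])).round(2);qq=move(q0,row,14,sub=2)
    qf=move(qq,rel(qq,[.55,-.15,.3],Z(.014)),14,sub=2)
    b.append((abs(qf[2])+abs(qf[4])+10*np.linalg.norm(F(qf)[0]-[.55,-.15,.3]),row.tolist(),qq.round(2).tolist(),qf.round(2).tolist()))
b.sort(key=lambda t:t[0])
for r in b[:5]:print(r)
E
```

```text
61.1 [ 0.5956  -0.03044  0.3068 ] [-0.41  0.34 -1.55] [ 0.23  -0.794  0.009] 0.0296 0.0
[-0.031  0.65  -0.077  0.974  0.129  2.057  0.924] [ 0.2708  0.9246 -0.1334 -0.2325]
(np.float64(0.0001231852978071822), [-0.64, -0.69, 1.29, -0.06, -0.24, -0.01], [0.1, -0.2, -0.05, 1.91, 0.52, 1.15, -0.32], [0.25, 0.28, 0.0, 1.43, -0.0, 1.43, -1.31])
(np.float64(0.0006038203288683743), [-0.81, -0.48, 1.27, -0.04, -0.14, 0.05], [0.13, -0.25, -0.07, 2.05, 0.28, 0.99, -0.32], [0.25, 0.28, -0.0, 1.43, 0.0, 1.43, -1.31])
(np.float64(0.0012095540850874677), [-0.99, -0.24, 1.02, -0.08, -0.09, 0.0], [0.23, -0.13, 0.06, 1.91, -0.22, 0.99, 0.27], [0.25, 0.28, 0.0, 1.43, -0.0, 1.43, -1.31])
(np.float64(0.003669593607717345), [-1.11, -0.02, 1.35, -0.07, -0.11, 0.0], [0.27, -0.15, 0.1, 1.9, -0.29, 1.01, -0.02], [0.25, 0.28, 0.0, 1.43, -0.0, 1.43, -1.31])
(np.float64(0.003942481199601995), [-1.1, -0.01, 1.45, -0.1, -0.15, 0.02], [0.3, -0.11, 0.14, 1.88, -0.28, 1.0, -0.04], [0.25, 0.28, 0.0, 1.43, -0.0, 1.43, -1.31])
```

>>> {"method": "step_arm", "body": {
  "deltas": [
    [[-0.64, -0.69, 1.29, -0.06, -0.24, -0.01, 34], [-0.64, -0.69, 1.29, -0.06, -0.24, -0.01, 34], [-0.64, -0.69, 1.29, -0.06, -0.24, -0.01, 34], [-0.64, -0.69, 1.29, -0.06, -0.24, -0.01, 34], [-0.64, -0.69, 1.29, -0.06, -0.24, -0.01, 34], [-0.64, -0.69, 1.29, -0.06, -0.24, -0.01, 34], [-0.64, -0.69, 1.29, -0.06, -0.24, -0.01, 34], [-0.64, -0.69, 1.29, -0.06, -0.24, -0.01, 34], [-0.64, -0.69, 1.29, -0.06, -0.24, -0.01, 34], [-0.64, -0.69, 1.29, -0.06, -0.24, -0.01, 34]]
  ]
}}

```text
time: 62.35
ee_pos: [0.5401, -0.2586, 0.3847]
eef_rot: [0.749, 0.6, -0.043, 0.279]
ft_force: [0.1, 0.1, -0.6]
width: 0.0296
grip_force: 0.0
```

```bash
python3 j.py; python3 rel.py .39 -.3 .27 .014;python3 - <<'E'
from seq import *
q=np.array(readout.read_state()["joint_positions"])
q=go(q,.39,-.30,.27,.014);q=go(q,.43,-.33,.08,.014);q=go(q,.43,-.33,.25,.014);q=go(q,.606,.061,.25,.014);q=go(q,.606,.061,.09,.014)
E
```

```text
62.35 [ 0.54011 -0.25857  0.38471] [ 0.08  0.08 -0.63] [ 0.585  0.281 -0.021] 0.0296 0.0
[ 0.104 -0.063  0.022  1.724  0.493  1.158 -0.221] [ 0.7487  0.5996 -0.0432  0.2794]
row [0.6092, 0.0986, 1.2974, -0.032, -0.1753, 0.0753]
(0.39, -0.3, 0.27, 0.014) [ 0.36  0.1   0.27  1.71 -0.03  1.33 -0.93] 0.0
(0.43, -0.33, 0.08, 0.014) [ 0.39  0.37  0.26  1.81 -0.11  0.98 -0.86] 0.0
(0.43, -0.33, 0.25, 0.014) [ 0.38  0.22  0.27  1.62 -0.06  1.31 -0.9 ] 0.0
(0.606, 0.061, 0.25, 0.014) [-0.11  0.38  0.01  1.4  -0.01  1.36 -1.65] 0.0
(0.606, 0.061, 0.09, 0.014) [-0.1   0.5   0.01  1.59 -0.01  1.06 -1.65] 0.0
```

>>> {"method": "step_arm", "body": {
  "deltas": [
    [[0.61, 0.1, 1.3, -0.032, -0.175, 0.075, 70], [0.61, 0.1, 1.3, -0.032, -0.175, 0.075, 70], [0.61, 0.1, 1.3, -0.032, -0.175, 0.075, 70], [0.61, 0.1, 1.3, -0.032, -0.175, 0.075, 70], [0.61, 0.1, 1.3, -0.032, -0.175, 0.075, 70], [0.61, 0.1, 1.3, -0.032, -0.175, 0.075, 70], [0.61, 0.1, 1.3, -0.032, -0.175, 0.075, 70], [0.61, 0.1, 1.3, -0.032, -0.175, 0.075, 70], [0.61, 0.1, 1.3, -0.032, -0.175, 0.075, 70], [0.61, 0.1, 1.3, -0.032, -0.175, 0.075, 70], [0.61, 0.1, 1.3, -0.032, -0.175, 0.075, 70]]
  ]
}}

```text
time: 63.72
ee_pos: [0.3914, -0.2998, 0.2717]
eef_rot: [1.0, 0.007, 0.002, -0.001]
ft_force: [0.5, 0.6, -0.5]
width: 0.0609
grip_force: 0.0
```

```bash
python3 j.py; python3 - <<'E'
from h import *
t=shot("top");print([(b[0].tolist(),b[1].tolist()) for b in blobs(t,"teal",60)])
c=shot("wrist");pickle.dump(c,open("w9.pkl","wb"));print("cam",c["o"].round(3))
k,l,st,ce=cv2.connectedComponentsWithStats(mask(c,"teal"))
for i in range(1,k):
    if st[i][4]<300: continue
    pts=cv2.findNonZero((l==i).astype(np.uint8))[:,0];rc=cv2.minAreaRect(pts);bx=cv2.boxPoints(rc)
    print(st[i].tolist(),np.round(rc[0],1),np.round(rc[1],1),rc[2],pt(c,bx,.085)[:,:2].round(4).tolist())
cv2.imwrite("pics/w9.png",np.hstack([cv2.resize(c["img"][60:330,100:460],(480,360)),cv2.resize(t["img"][150:320,190:490],(320,181))[np.r_[0:181,[0]*179]]])[:,:,::-1])
E
```

```text
63.73 [ 0.39142 -0.29981  0.27175] [ 0.55  0.62 -0.47] [ 0.003  0.016 -0.016] 0.0609 0.0
[ 0.323  0.014  0.244  1.773 -0.007  1.351 -0.989] [ 1.0e+00  6.6e-03  2.3e-03 -5.0e-04]
[([266.9, 227.1], [258, 225, 19, 6, 97]), ([475.0, 253.1], [471, 238, 9, 31, 244]), ([268.2, 273.8], [263, 269, 11, 11, 94])]
cam [ 0.475 -0.299  0.412]
[320, 81, 19, 60, 906] [328.4 110.5] [15.3 60. ] 3.990913152694702 [[0.4507, -0.3412], [0.5105, -0.3423], [0.5097, -0.358], [0.4498, -0.3578]]
```

View pics/w9.png

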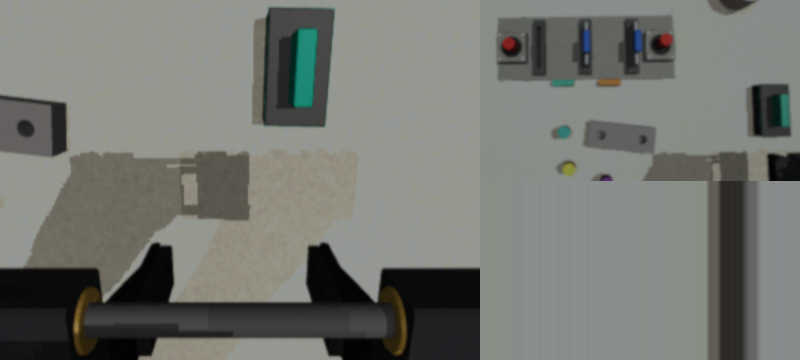

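The wrist view shows the teal box at (300,65), knocked since the start. The top view agrees: its grip is now at (475,253). The measured grip is 60 × 16 mm, centred at (0.480, -0.350). Both pins and both dividers look seated.

```bash
python3 rel.py .4802 -.3498 .13 -.01; python3 rel.py .4802 -.3498 .072 -.01; python3 - <<'E'
from h import *
c=pickle.load(open("w9.pkl","rb"));q=pt(c,[(301,66),(350.5,67),(343.5,154.5),(299,153.5)],.045)[:,:2];print(q.round(4).tolist(),q.mean(0))
E
```

```text
row [-0.0011, -0.0048, 0.0224, 0.0875, 0.0512, 0.1422]
row [-0.0011, -0.0048, 0.0224, 0.0872, 0.0512, 0.2002]
[[0.5292, -0.3222], [0.5289, -0.3782], [0.4306, -0.3778], [0.4312, -0.323]] [ 0.47997708 -0.35031456]
```

>>> {"method": "step_arm", "body": {
  "deltas": [
    [[-0.001, -0.005, 0.0125, 0.03, 0.02, 0.05, 70], [-0.001, -0.005, 0.0125, 0.0875, 0.0512, 0.09, 70], [-0.001, -0.005, 0.0125, 0.0875, 0.0512, 0.13, 70], [-0.001, -0.005, 0.0125, 0.0875, 0.0512, 0.15, 70], [-0.001, -0.005, 0.0125, 0.0873, 0.0512, 0.175, 70], [-0.001, -0.005, 0.0125, 0.0872, 0.0512, 0.195, 70], [-0.001, -0.005, 0.0125, 0.0872, 0.0512, 0.2, 70], [-0.001, -0.005, 0.0125, 0.0872, 0.0512, 0.2, 70], [-0.001, -0.005, 0.0125, 0.0872, 0.0512, 0.2, 0], [-0.001, -0.005, 0.0125, 0.0872, 0.0512, 0.2, 0], [-0.001, -0.005, 0.0125, 0.0872, 0.0512, 0.2, 0], [-0.001, -0.005, 0.0125, 0.0872, 0.0512, 0.2, 0], [-0.001, -0.005, 0.0125, 0.0872, 0.0512, 0.2, 0], [-0.001, -0.005, 0.0125, 0.0872, 0.0512, 0.2, 0]]
  ],
  "squeeze": 50
}}

```text
time: 65.58
ee_pos: [0.4799, -0.3503, 0.0722]
eef_rot: [1.0, -0.001, -0.0, -0.0]
ft_force: [0.5, 0.2, 0.9]
width: 0.0156
grip_force: 50.0
```

```bash
python3 j.py; python3 rel.py .6071 .0616 .22 .013; python3 rel.py .6071 .0616 .11 .013
```

```text
65.58 [ 0.47994 -0.35026  0.07218] [0.51 0.21 0.87] [ 0.03  -0.012 -0.041] 0.0156 50.0
[ 0.357  0.422  0.242  1.741 -0.117  0.993 -0.93 ] [ 1.e+00 -1.e-03 -2.e-04 -1.e-04]
row [-0.0003, 0.0003, -0.015, 0.1263, -0.4122, -0.1477]
row [-0.0003, 0.0003, -0.015, 0.1263, -0.4121, -0.0377]
```

>>> {"method": "step_arm", "body": {
  "deltas": [
    [[0, 0, 0, 0, 0, -0.05, 0], [0, 0, 0, 0, 0, -0.11, 0], [0, 0, 0, 0.01, -0.04, -0.148, 0], [0, 0, -0.015, 0.03, -0.1, -0.148, 0], [0, 0, -0.015, 0.05, -0.16, -0.148, 0], [0, 0, -0.015, 0.07, -0.22, -0.148, 0], [0, 0, -0.015, 0.09, -0.28, -0.148, 0], [0, 0, -0.015, 0.11, -0.34, -0.148, 0], [0, 0, -0.015, 0.1264, -0.39, -0.148, 0], [0, 0, -0.015, 0.1264, -0.4118, -0.148, 0], [0, 0, -0.015, 0.1264, -0.4118, -0.148, 0], [0, 0, -0.015, 0.1264, -0.4118, -0.148, 0], [0, 0, -0.015, 0.1264, -0.4118, -0.148, 0]]
  ]
}}

```text
time: 67.2
ee_pos: [0.6072, 0.0595, 0.2202]
eef_rot: [1.0, 0.005, -0.0, 0.0]
ft_force: [0.6, -0.6, -2.0]
width: 0.0158
grip_force: 50.0
```

```bash
python3 j.py; python3 rel.py .6073 .0612 .0802 .013; python3 - <<'E'
from h import *
s=shot("side");cv2.imwrite("pics/s10.png",cv2.resize(s["img"][90:280,170:350],(540,570),interpolation=cv2.INTER_CUBIC)[:,:,::-1])
E
```

```text
67.2 [0.60719 0.05948 0.22023] [ 0.59 -0.59 -1.95] [0.027 0.044 0.016] 0.0158 50.0
[-0.181  0.311  0.01   1.539 -0.003  1.292 -1.731] [ 1.0e+00  5.3e-03 -2.0e-04  1.0e-04]
row [0.0003, 0.0004, -0.0024, 0.0002, -0.0018, 0.14]
```

View pics/s10.png

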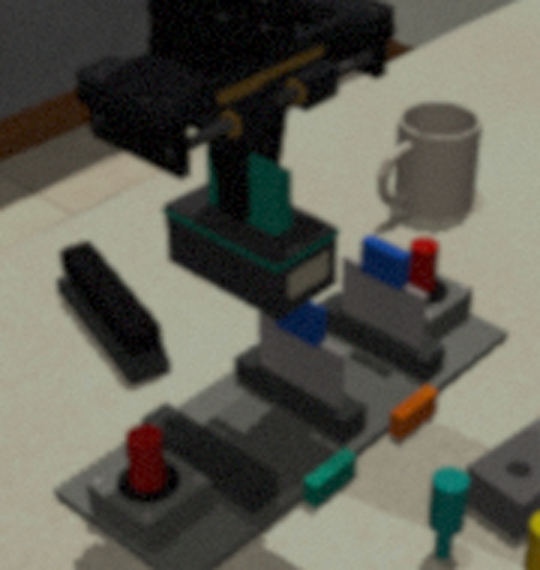

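The box hangs upright over the teal bay, and the pins and dividers are seated below. I lower it.

>>> {"method": "step_arm", "body": {
  "deltas": [
    [[0, 0, -0.002, 0.0002, -0.0005, 0.04, 0], [0, 0, -0.002, 0.0002, -0.0005, 0.08, 0], [0, 0, -0.002, 0.0002, -0.0005, 0.1, 0], [0, 0, -0.002, 0.0002, -0.0005, 0.115, 0], [0, 0, -0.002, 0.0002, -0.0005, 0.125, 0], [0, 0, -0.002, 0.0002, -0.0005, 0.13, 0], [0, 0, -0.002, 0.0002, -0.0005, 0.13, 0]]
  ]
}}

```text
time: 68.12
ee_pos: [0.6076, 0.0618, 0.0905]
eef_rot: [1.0, 0.007, 0.0, -0.0]
ft_force: [-0.5, -0.3, -1.2]
width: 0.0156
grip_force: 50.0
```

```bash
python3 j.py; python3 rel.py .6073 .0612 .0802 .013
```

```text
68.12 [0.60755 0.06178 0.09051] [-0.54 -0.29 -1.2 ] [0.053 0.    0.04 ] 0.0156 50.0
[-1.780e-01  4.260e-01  2.000e-03  1.672e+00 -1.000e-03  1.044e+00
 -1.731e+00] [ 1.0e+00  7.5e-03  0.0e+00 -2.0e-04]
row [-0.0004, -0.0001, 0.0019, -0.0003, 0.0006, 0.0103]
```

>>> {"method": "step_arm", "body": {
  "deltas": [
    [[0, 0, 0.002, -0.0003, 0.0005, 0.003, 0], [0, 0, 0.002, -0.0003, 0.0005, 0.006, 0], [0, 0, 0.002, -0.0003, 0.0005, 0.009, 0], [0, 0, 0.002, -0.0003, 0.0005, 0.0105, 0], [0, 0, 0.002, -0.0003, 0.0005, 0.0105, 0], [0, 0, 0.002, -0.0003, 0.0005, 0.0105, 0]]
  ]
}}

```text
time: 68.88
ee_pos: [0.607, 0.0613, 0.0802]
eef_rot: [1.0, 0.006, -0.0, -0.0]
ft_force: [-4.0, -0.5, 5.3]
width: 0.0152
grip_force: 50.0
```

```bash
python3 j.py
```

```text
68.88 [0.60704 0.06131 0.08018] [-4.02 -0.54  5.3 ] [-0.053  1.018 -0.019] 0.0152 50.0
[-0.177  0.437  0.002  1.68  -0.002  1.025 -1.732] [ 1.0e+00  6.5e-03 -2.0e-04 -2.0e-04]
```

>>> {"method": "step_arm", "body": {
  "deltas": [
    [[0, 0, 0, 0, 0, -0.0005, 35], [0, 0, 0, 0, 0, -0.0005, 35], [0, 0, 0, 0, 0, -0.0005, 35], [0, 0, 0, 0, 0, -0.02, 35], [0, 0, 0, 0, 0, -0.05, 35], [0, 0, 0, 0, 0, -0.1, 35], [0, 0, 0, 0, 0, -0.15, 35], [0, 0, 0, -0.05, 0, -0.19, 35], [0, 0, 0, -0.1, 0, -0.19, 35], [0, 0, 0, -0.12, 0, -0.19, 35], [0, 0, 0, -0.12, 0, -0.19, 35], [0, 0, 0, -0.12, 0, -0.19, 35]]
  ]
}}

```text
time: 70.38
ee_pos: [0.4879, 0.0596, 0.2705]
eef_rot: [1.0, 0.006, 0.0, -0.0]
ft_force: [0.7, -0.7, 0.5]
width: 0.0303
grip_force: 0.0
```

```bash
python3 j.py; python3 - <<'E'
from h import *
c=shot("wrist");cv2.imwrite("pics/w11.png",c["img"][:330,:,::-1])
k,l,st,ce=cv2.connectedComponentsWithStats(mask(c,"teal"))
for i in range(1,k):
    if st[i][4]<150: continue
    pts=cv2.findNonZero((l==i).astype(np.uint8))[:,0];rc=cv2.minAreaRect(pts);b=pt(c,cv2.boxPoints(rc),.093)
    print(st[i].tolist(),b[:,:2].round(4).tolist(),b.mean(0).round(4))
for n,z in (("top",.0745),("side",.056)):
    d=shot(n);print(n,[pt(d,b[0],z)[0].round(4).tolist() for b in blobs(d,"red")])
E
```

```text
70.38 [0.48792 0.05962 0.27051] [ 0.71 -0.67  0.46] [ 0.023 -0.005  0.   ] 0.0303 0.0
[-0.199  0.025 -0.016  1.765  0.     1.351 -1.773] [ 1.0e+00  6.4e-03  5.0e-04 -2.0e-04]
[272, 44, 16, 66, 1052] [[0.6365, 0.0688], [0.6367, 0.0544], [0.5776, 0.0532], [0.5774, 0.0685]] [0.6071 0.0612 0.093 ]
[263, 140, 34, 10, 334] [[0.5464, 0.0778], [0.5469, 0.0432], [0.5376, 0.0429], [0.5371, 0.0779]] [0.542  0.0604 0.093 ]
[273, 208, 18, 28, 385] [[0.4718, 0.0669], [0.472, 0.0478], [0.4392, 0.047], [0.439, 0.0667]] [0.4555 0.0571 0.093 ]
top [[0.6117, -0.1362, 0.0745]]
side [[0.6129, -0.1395, 0.056], [0.606, 0.1608, 0.056]]
```

View pics/w11.png

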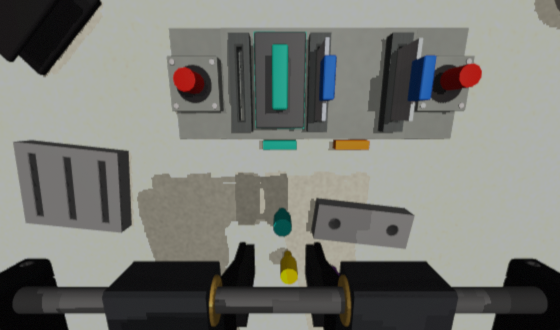

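The final view shows both red pins seated, dividers in two slots at (328,75) and (420,80), and the teal box squarely in the bay behind its teal tag at (280,75). I hand in.

```bash
python3 -c "
from bench import r
print(r.close_job())"
```

```text
the job is handed in; nothing more can be done
None
```

Handed in: both red pins are home, the two dividers present are fully down in the middle and -y slots, and the teal card box stands centred in its bay; no orange box or third divider was seen, and the hand-in gave no verdict.

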